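Lock the painted figures in the drying rail and start the fan

ROBOT

A 6-joint arm with a two-finger parallel gripper is mounted at the origin on the work surface. World frame = base frame: x ahead of the robot, y to its left, z up, the work surface at z = 0. Lengths are in mm, angles in rad, forces in N, time in s.
With the tool pointing down it reaches from about 350 to 1000 mm from the base axis. Payload 7.1 kg.
Tool frame: the origin (TCP) lies at the very end of the fingers, on their centre line; the grasp point (between the pads) lies 19 mm behind it; z points along the fingers, y is the direction in which the jaws open and shut (so a half turn about z gives the same grasp; the last joint's range is limited). The gripper opens to 85 mm and grips with 20 to 120 N. Pads are 22 mm wide; open, the fingers measure 114 mm over their backs; the gripper's body (76 mm by 85 mm) begins 54 mm behind the grasp point. The pads swing forward as they close: fully open they stand 13 mm farther back than shut.
Start: joints at [-1.135, 0.423, 1.63, -0, 1.089, -0.019], TCP at [274.566, -561.443, 231.319] pointing down, gripper open.
Joint ranges: [-3, 3], [-0.9, 2.11], [0.09, 2.58], [-1.31, 4.45], [0.11, 2.69], [-2.54, 2.54]. Speed limits (rad/s): [2.39, 2.39, 3.01, 3.14, 3.14, 3.14].

INTERFACE

Orientations are given as a 3x3 rotation matrix whose columns are the frame's x, y, z axes.
In Python, from cell import read_state, imaging, job, nets gives the robot as it stands. The module is installed in compiled form; this text tells all that it offers.
- The arm moves only by the tool carry_out, never from a script. Its argument "plan" is text: rows parted by semicolons, each of 6 numbers parted by spaces: the shift along the world's x, y, z each as a share of 0.25 m, from -1 to 1, then the turn, a rotation vector about the world's x, y, z each as a share of 180 degrees, from -1 to 1. A call has 1 to 20 rows; each row is the pose to reach, as a shift and turn from the pose commanded when the call began, turning the shorter way round; what a row does not reach only later rows make up. A row lasts 1/12 s, in which the tool goes at most 41.7 mm and 7.16 degrees, less where a joint would pass 70% of its speed; a pose out of reach is approached as far as the arm can. A call with a number of a shift or a turn outside -1 to 1 is refused whole. A call with a gripper value outside its range is refused whole. "fingers" is the opening, from 0 (shut) to 1 (fully open), set as the call begins (left out, the last holds). The fingers move at their own pace and stop on an object; the grip force is fixed at half the most. Time passes only in rows, so rows that repeat a pose let the fingers close. It gives the time, the measured TCP pose, the force and the opening at its end, in the units of the state.
- read_state(): the state, without advancing time (a new reading comes with each control period).
- imaging.camera(name): name is "scene" or "top"; returns a dict with "frame" (384x512x3 uint8, blue, green, red), "fx", "fy", "cx", "cy" (pixels), "k1" (the pictures are not rectified: a ray, as slopes to the right and down, at radius r is drawn at 1 + k1 r^2 times it, then the intrinsics apply), "T" (4x4, takes a point from camera to world coordinates). Camera axes: x right, y down, z forward; pixel columns grow to the right and rows downward; lengths in mm; the calibration is good to about 2 mm. A picture is of the moment at which its call begins. There is no depth.
- job.hand_in(): hands the job in, once; it reports no verdict.
Trained networks look in a picture, given as the dict that the camera call returned (one of the last four; its "shot" number tells which), for a name from the list of things; names that differ only in an ending like _2 or _b are one class to them, and where a whole thing is asked for, a point or a joint stands for the part that bears it (a point fixed in the world has none). Each returns a list of dicts, best first, with "p" (0 to 1); they miss things now and then, are a little off and sometimes report something else, mostly with a low value. They report only what shows in the picture. A call takes as long as a camera call. They do not tell look-alikes from the thing itself.
- nets.find_in(picture, label): "at" ([x, y, z] in mm, in world coordinates, good to about 4 mm: the middle of the surface that is visible of it).
The state is a dict: "clock": time; "q": joint angles; "joint_vel": joint speeds; "effort": joint torques, N m; "position": TCP position; "tcp_rot": TCP orientation; "ft_force": force on the tool from outside, world axes, zero at the start; "moment": the same for the moment, N m; "grip_width": finger opening in mm.
Only numpy, scipy, OpenCV 4.12 (cv2) and the standard library are available. Lean on these libraries where they do the work, as an engineer would, in place of code of your own. Each camera call takes 0.05 s, during which the arm holds its last target.

TASK

Slide every painted figure on the bench through the open end of the drying rail, its round stand under the rail's lips, far enough in that all stand clear of the latch arm's swing; then seat the hex key fully in the latch screw's socket and turn it clockwise until the red arm lies across the rail, never pushing that arm with the fingers. Hang the key back upright in its stand and let go of it, then as the last thing press the fan switch's roller lever down until it clicks and let it spring back. Leave the bottle, the tin and the brush pot where they are.

Things in the scene. Friction and masses are not known exactly. Their poses are not given: they have to be found in the camera images.
- rail: Fixed aluminium channel with blue lips, 270 long (its x) x 66 wide x 26 high. Origin: centre of its underside; mouth at -x, end stop at +x, channel floor 12 above the origin. Four figures fit in a row, 40 apart, the first against the stop at x = +107; figures with centres at x > -22 are clear of the sweep of the latch arm. The latch screw is at x = -67, y = +38, top 47 up.
- rail_mouth (a point): Where the lips begin: rail x = -75, middle of the channel floor; axes as the rail. From here to x = -135 the floor is an open apron, 66 wide, without walls or lips, where a figure can be set down (say at x = -105) and slid towards the rail's +x.
- rail_stop (a point): Foot of the end stop: rail x = +127, middle of the channel floor; axes as the rail. Between mouth and stop the side walls are 45 apart; the two lips over them leave a slot 26 wide along the middle (y = 0), their underside 9.5 and their top 14 above the channel floor.
- latch (a joint): Turn of the latch screw in rad: 0 = red arm points along the rail to the rail's +x (open), grows clockwise seen from above, 1.57 = arm square across the slot (rail's -y), where it meets a stop; above 1.25 counts as closed. As it closes, the arm sweeps over the slot from inside the rail towards its mouth. It starts between 0 and 0.25, stays where it is left and takes about 0.04 N m to turn.
- swing_arm: The turning part of the latch: round steel screw head, 36 across, with a hexagonal socket in its top, and a red flat arm 48 long x 12 wide x 5 thick. Its origin is on the screw's axis, at the underside of the arm, 27 above the rail's origin; its x axis points along the arm, z up. It must be turned with the key and not touched by the fingers.
- socket (a point): Centre of the mouth of the hexagonal socket, on top of the screw head, z up and x along the red arm; the socket is 15 across flats and 15 deep with a small chamfer, and its corners lie at 0, 60, 120 .. degrees from that x axis.
- hex_key: Loose T-handle hex key, 140 long, about 180 g. Origin at the middle of its tip, z up the shank to the handle. Steel hexagonal shank, 14 across flats, z = 0 to 100, corners at 0, 60, 120 .. degrees from its x axis; black flange, 32 across, z = 100 to 106; red handle bar 70 long (x) x 14 thick (y), z = 106 to 140. Grip the bar across its 14, fingertips above the flange.
- key_tip (a point): The middle of the hex key's tip (same as its origin; the last 3 are tapered). Fully home in the socket it is 15 below the socket's mouth; more than 11.5 below is required.
- key_stand: Fixed grey stand for the key, footprint 80 x 70, 110 high, open below its top. Origin: centre of its underside. The key hangs in it, its flange on the top.
- stand_hole (a point): Centre of the mouth of the round hole, 21 in diameter and 24 deep, in the stand's top, 110 above the bench. When the key hangs home its tip is 100 below this point.
- fan_switch: Fixed roller-lever limit switch that starts the drying fan: base plate 80 x 60, yellow housing 40 x 34 with its top 62 above the bench. Origin: centre of its underside. Its steel lever, beside the housing at y = +25, points to -x and slopes up to a black roller.
- fan_lever (a joint): Deflection of the lever in rad: 0 = at rest, grows as the roller is pushed down, stop at 0.65. It clicks at 0.40, that is with the roller pushed about 23 mm down. Spring return, about 1.3 N at the start and 3 N at the click.
- roller (a point): Centre of the black roller (18 in diameter, 11 wide along the switch's y), 60 from the lever's pivot, 76 above the bench at rest. It moves with the lever.
- figure1: Green toy monster on a heavily weighted stand, loose, 100 g, 99 high; may be absent. Origin: centre of its underside; z up, snout to +x. Round steel base 40 in diameter and 6 thick, wooden post 16 in diameter up to 24, round body 32 in diameter from 24 to 80, head above. Grip the body at about 60 height, closing in any direction.
- figure2: Red toy monster on a heavily weighted stand, loose, 100 g, 99 high; may be absent. Origin: centre of its underside; z up, snout to +x. Round steel base 40 in diameter and 6 thick, wooden post 16 in diameter up to 24, round body 32 in diameter from 24 to 80, head above. Grip the body at about 60 height, closing in any direction.
- figure3: Blue toy monster on a heavily weighted stand, loose, 100 g, 99 high; may be absent. Origin: centre of its underside; z up, snout to +x. Round steel base 40 in diameter and 6 thick, wooden post 16 in diameter up to 24, round body 32 in diameter from 24 to 80, head above. Grip the body at about 60 height, closing in any direction.
- figure4: Orange toy monster on a heavily weighted stand, loose, 100 g, 99 high; may be absent. Origin: centre of its underside; z up, snout to +x. Round steel base 40 in diameter and 6 thick, wooden post 16 in diameter up to 24, round body 32 in diameter from 24 to 80, head above. Grip the body at about 60 height, closing in any direction.
- blue_bottle: Loose blue bottle, 52 in diameter, 130 high: leave alone. Origin: centre of its underside.
- paint_tin: Loose white paint tin, 72 in diameter, 80 high: leave alone. Origin: centre of its underside.
- brush_pot: Loose terracotta pot, 70 in diameter, 90 high: leave alone. Origin: centre of its underside.
Mind the look-alikes: they are no part of the job. Several things have the shape of the figure4; the one meant has the colours described above.

How it is judged (in metres and radians):
On the way, in this order (a step that is already met when the one before it is completed fails the run):
1. every figure stands in the rail, under the lips and clear of the latch arm's sweep (x of figure1 in the frame of rail between -0.022 and 0.118 m and y of figure1 in the frame of rail between -0.006 and 0.006 m and z of figure1 in the frame of rail between 0.008 and 0.018 m and angle between each of figure1, figure2, figure3, figure4's own z axis and vertical below 0.15 rad and x of figure2 in the frame of rail between -0.022 and 0.118 m and y of figure2 in the frame of rail between -0.006 and 0.006 m and z of figure2 in the frame of rail between 0.008 and 0.018 m and x of figure3 in the frame of rail between -0.022 and 0.118 m and y of figure3 in the frame of rail between -0.006 and 0.006 m and z of figure3 in the frame of rail between 0.008 and 0.018 m and x of figure4 in the frame of rail between -0.022 and 0.118 m and y of figure4 in the frame of rail between -0.006 and 0.006 m and z of figure4 in the frame of rail between 0.008 and 0.018 m), for 0.3 s.
2. the hex key is fully home in the latch screw's socket, before the screw is turned (z of key_tip in the frame of socket below -0.0115 m and horizontal distance between key_tip and socket below 0.004 m and angle between the z axis of hex_key and the z axis of socket, either way round below 0.1 rad and value of joint latch below 0.6 rad), for 0.2 s.
3. the screw is turned clockwise, with the key home, until the arm lies across the rail (z of key_tip in the frame of socket below -0.0115 m and horizontal distance between key_tip and socket below 0.004 m and angle between the z axis of hex_key and the z axis of socket, either way round below 0.1 rad and value of joint latch above 1.25 rad), for 0.1 s.
4. the key hangs in its stand again, released (horizontal distance between key_tip and stand_hole below 0.012 m and z of key_tip in the frame of stand_hole between -0.104 and -0.094 m and angle between hex_key's own z axis and vertical below 0.12 rad and contact force between the fingers and hex_key below 0.3 N), for 0.3 s.
5. the roller lever is pressed until the switch clicks (value of joint fan_lever above 0.4 rad), for 0.1 s.
At the end, for the whole second after the job is handed in: Every figure present stands upright under the lips, held behind the latch arm (centre at rail x > -54 mm); latch beyond 1.25 rad; key hangs in its stand, flange within 6 mm of the top; lever within 0.1 rad of rest; all at rest (value of joint fan_lever below 0.1 rad and value of joint latch above 1.25 rad and horizontal distance between key_tip and stand_hole below 0.012 m and z of key_tip in the frame of stand_hole between -0.104 and -0.094 m and angle between hex_key's own z axis and vertical below 0.12 rad and x of figure1 in the frame of rail between -0.054 and 0.118 m and y of figure1 in the frame of rail between -0.006 and 0.006 m and z of figure1 in the frame of rail between 0.008 and 0.018 m and angle between each of figure1, figure2, figure3, figure4's own z axis and vertical below 0.15 rad and x of figure2 in the frame of rail between -0.054 and 0.118 m and y of figure2 in the frame of rail between -0.006 and 0.006 m and z of figure2 in the frame of rail between 0.008 and 0.018 m and x of figure3 in the frame of rail between -0.054 and 0.118 m and y of figure3 in the frame of rail between -0.006 and 0.006 m and z of figure3 in the frame of rail between 0.008 and 0.018 m and x of figure4 in the frame of rail between -0.054 and 0.118 m and y of figure4 in the frame of rail between -0.006 and 0.006 m and z of figure4 in the frame of rail between 0.008 and 0.018 m and linear speed of each of figure1, figure2, figure3, figure4, hex_key below 0.02 m/s); the robot touches nothing.
It fails at once if the fingers or the arm push the latch's arm or screw head (more than 2 N) (contact force between any of the fingers, the arm and swing_arm above 2 N).
It fails at once if the bottle, the tin or the pot is moved by more than 30 mm or tipped (distance of any of blue_bottle, paint_tin, brush_pot from where it was at the start of the episode above 0.03 m or angle between any of blue_bottle, paint_tin, brush_pot's own z axis and vertical above 0.4 rad).
Of figure1, figure2, figure3, figure4 only 2 to 4 are there at a start; the rules pass over those that are not, and their reading is None.
At some moment in a run one of figure1, figure2, figure3, figure4 may be knocked a few centimetres aside while the robot is not near it.
It also fails if it takes over 210 s, if anything falls off the work surface, if the arm or the gripper's body presses on something with over 40 N, if the wrist force passes 120 N, or if a joint passes its speed limit or range.

## Working session

There is one attempt and no reset: what is moved stays moved. The work goes in short steps, Python scripts to look and compute and a tool call to move; the robot and the scene stay as the last step left them, time stands still between calls to the robot, and variables do not carry over. Pictures are saved under pics/ and viewed, and the job is handed in when it is done.

Besides the shell and the picture viewer there is one more tool, called in YAML: its name, and indented under it one key for each argument. carry_out: Moves the arm, as the interface text tells. Shift numbers are shares of 0.25 m and turn numbers shares of 180 degrees, none past 1 either way. Its arguments: {"type":"object","properties":{"plan":{"type":"string"},"fingers":{"type":"number"}},"required":["plan"]}

```bash
mkdir -p pics; ls; cat > h.py <<'E'
from cell import read_state, imaging, job, nets
import numpy as np, cv2
def snap(n,tag):
    p=imaging.camera(n); cv2.imwrite(f'pics/{tag}.png',p['frame']); return p
def proj(p,X):
    T=np.array(p['T']);c=np.linalg.inv(T)@np.append(X,1);a=c[:2]/c[2];s=1+p['k1']*(a@a)
    return np.array([p['fx']*a[0]*s+p['cx'],p['fy']*a[1]*s+p['cy']])
def ray(p,u,v):
    d=np.array([(u-p['cx'])/p['fx'],(v-p['cy'])/p['fy']]);a=d.copy()
    for _ in range(30): a=d/(1+p['k1']*(a@a))
    T=np.array(p['T']);return T[:3,3],T[:3,:3]@np.array([a[0],a[1],1])
def atz(p,u,v,z):
    o,d=ray(p,u,v);t=(z-o[2])/d[2];return o+t*d
E
python3 - <<'E'
from h import *
for n in ['scene','top']:
    p=snap(n,n+'0')
    print(n,p['fx'],p['cx'],p['cy'],p['k1'],np.round(p['T'],3).tolist())
    for l in ['rail','swing_arm','hex_key','key_stand','fan_switch','roller','figure1','figure2','figure3','figure4','blue_bottle','paint_tin','brush_pot']:
        for r in nets.find_in(p,l): print(l,np.round(r['at']),round(r['p'],2),np.round(proj(p,r['at'])))
print(read_state())
E
```

```text
pics
scene 380.89945290759425 255.3726906255403 191.462998619964 -0.023692062579494088 [[0.361, 0.726, -0.585, 1210.595], [0.933, -0.271, 0.239, -231.898], [0.015, -0.632, -0.775, 927.958], [0.0, 0.0, 0.0, 1.0]]
rail [637. 112.  14.] 0.68 [289. 214.]
swing_arm [674.  74.  47.] 0.49 [283. 221.]
hex_key [ 617. -274.  140.] 0.55 [149. 223.]
key_stand [ 635. -276.   31.] 0.72 [158. 251.]
key_stand [639. 112.  12.] 0.16 [289. 215.]
fan_switch [452. 286.  30.] 0.64 [314. 154.]
fan_switch [ 632. -280.   35.] 0.58 [156. 250.]
roller [407. 331.  72.] 0.49 [322. 133.]
figure1 [ 578. -156.   60.] 0.91 [194. 216.]
figure1 [ 434. -213.   55.] 0.82 [163. 185.]
figure1 [ 472. -136.   57.] 0.65 [191. 187.]
figure1 [ 393. -114.   62.] 0.62 [191. 166.]
figure2 [ 578. -156.   60.] 0.91 [194. 216.]
figure2 [ 434. -213.   55.] 0.82 [163. 185.]
figure2 [ 472. -136.   57.] 0.65 [191. 187.]
figure2 [ 393. -114.   62.] 0.62 [191. 166.]
figure3 [ 578. -156.   60.] 0.91 [194. 216.]
figure3 [ 434. -213.   55.] 0.82 [163. 185.]
figure3 [ 472. -136.   57.] 0.65 [191. 187.]
figure3 [ 393. -114.   62.] 0.62 [191. 1
[... 1814 characters left out ...]
4073365e-05,
        1.08859124e+00, -1.89976462e-02]), 'joint_vel': array([ 0.00115803, -0.00011051,  0.00072143, -0.00220192, -0.00055757,
       -0.00137934]), 'effort': array([-9.37716468e-04, -5.57343149e+01, -2.82142031e+01, -1.31679822e-04,
        7.88447596e-04,  1.42339994e-05]), 'position': array([ 274.56592422, -561.43800009,  231.30845525]), 'tcp_rot': array([[ 8.98341234e-01,  4.39298334e-01, -2.62169081e-05],
       [ 4.39298334e-01, -8.98341235e-01,  9.27182825e-06],
       [-1.94786309e-05, -1.98463097e-05, -1.00000000e+00]]), 'ft_force': array([-0.33826615,  0.09564685, -0.17270555]), 'moment': array([-0.05092033,  0.01118187, -0.00585204]), 'grip_width': 85.75438098385507}
```

View images.

```bash
python3 - <<'E'
import cv2
a=cv2.imread('pics/scene0.png')
c=a[130:330,60:400];cv2.imwrite('pics/scene0c.png',cv2.resize(c,None,fx=2.35,fy=2.35,interpolation=cv2.INTER_CUBIC))
a=cv2.imread('pics/top0.png')
c=a[110:300,80:430];cv2.imwrite('pics/top0c.png',cv2.resize(c,None,fx=2.28,fy=2.28,interpolation=cv2.INTER_CUBIC))
E
```

```text
(no output)
```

View pics/scene0c.png

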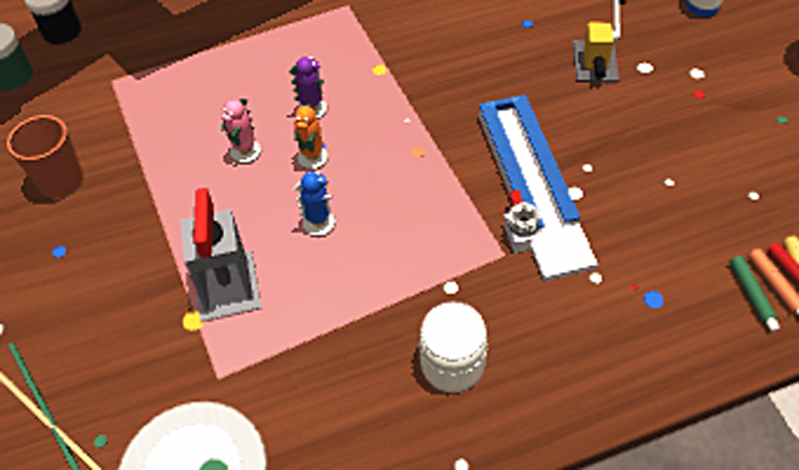

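View pics/top0c.png

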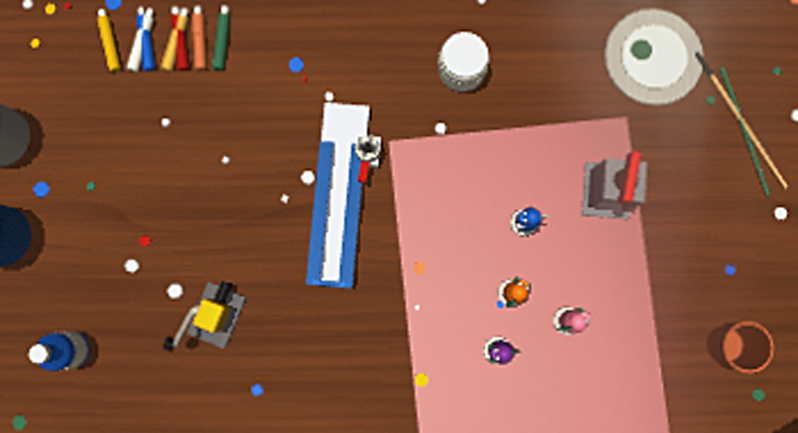

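View pics/scene0.png

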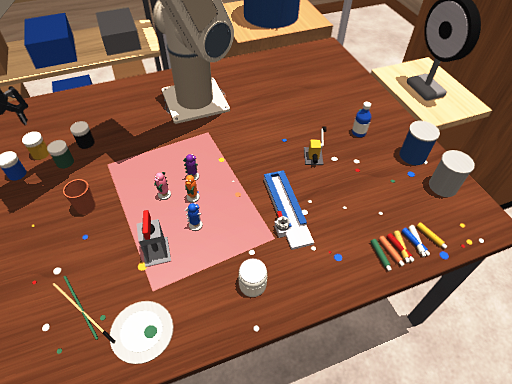

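```bash
python3 - <<'E'
import cv2
a=cv2.imread('pics/scene0.png')
c=a[165:255,250:330];cv2.imwrite('pics/s0r.png',cv2.resize(c,None,fx=6.5,fy=6.5,interpolation=cv2.INTER_NEAREST))
a=cv2.imread('pics/top0.png')
c=a[145:245,200:280];cv2.imwrite('pics/t0r.png',cv2.resize(c,None,fx=6,fy=6,interpolation=cv2.INTER_NEAREST))
E
```

```text
(no output)
```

View pics/s0r.png

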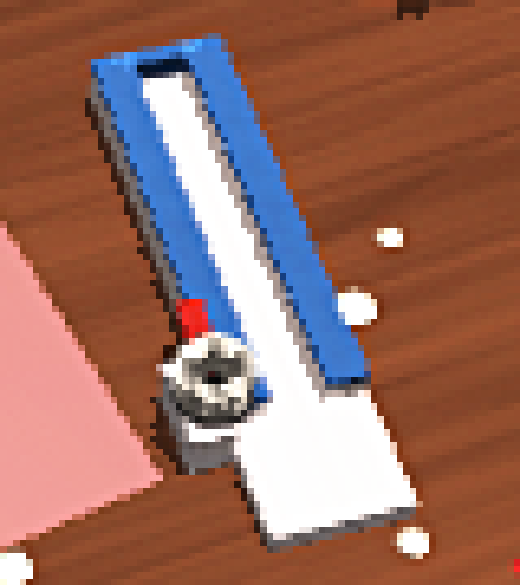

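View pics/t0r.png

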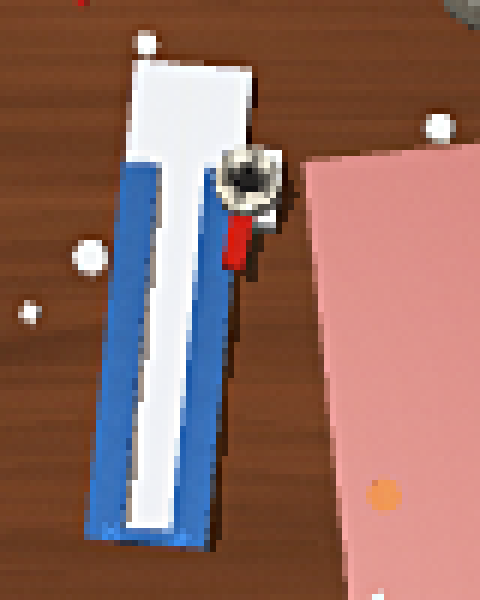

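```bash
cat > fitrail.py <<'E'
from h import *
from scipy.optimize import least_squares, minimize
def R2(X,pose):
    x,y,a=pose; c,s=np.cos(a),np.sin(a); X=np.asarray(X,float)
    return np.array([x+c*X[0]-s*X[1],y+s*X[0]+c*X[1],X[2]])
def box(x0,x1,y0,y1,z0,z1): return [(x,y,z) for x in (x0,x1) for y in (y0,y1) for z in (z0,z1)]
S=8
def render(p,boxes,pose):
    m=np.zeros((384*S//1,512*S),np.uint8)
    for b in boxes:
        pts=np.array([proj(p,R2(q,pose)) for q in b])
        h=cv2.convexHull(((pts+0.5)*S).astype(np.float32)).astype(np.int32)
        cv2.fillConvexPoly(m,h,255)
    return cv2.resize(m,(512,384),interpolation=cv2.INTER_AREA)/255.
if __name__=='__main__':
    P={n:imaging.camera(n) for n in ['scene','top']}
    import pickle; pickle.dump(P,open('P0.pkl','wb'))
    pk={'top':[((134,59),(-135,-33,12)),((252,67),(-135,33,12)),((122,160),(-75,-33,26)),((160,163),(-75,-13,26)),((205,168),(-75,13,26)),((86,538),(135,-33,26)),((212,551),(135,33,26))],
     'scene':[((417,500),(-135,-33,12)),((268,535),(-135,33,12)),((370,380),(-75,-33,26)),((328,386),(-75,-13,26)),((268,400),(-75,13,26)),((92,62),(135,33,26)),((222,36),(135,-33,26))]}
    off={'top':(200,145,6),'scene':(250,165,6.5)}
    def res(v,names=('top','scene')):
        r=[]
        for n in names:
            for uv,X in pk[n]:
                o=off[n];t=np.array([o[0]+uv[0]/o[2]-.5,o[1]+uv[1]/o[2]-.5])
                r+=list(proj(P[n],R2(X,v))-t)
        return np.array(r)
    for nm in (('top',),('scene',),('top','scene')):
        s=least_squares(res,[620,115,3.1],args=(nm,),x_scale=[10,10,.1]);print(nm,s.x,np.sqrt(np.mean(s.fun**2)))
    v0=s.x
    # mask refinement: blue + white mixture
    for nm in (('top',),('scene',),('top','scene')):
        def cost(v):
            c=0
            for n in nm:
                f=P[n]['frame'].astype(float)
                blue=np.clip((f[:,:,0]-f[:,:,2]-20)/100,0,1)
                up=np.array([proj(P[n],R2(X,v0)) for X in box(-150,150,-45,45,0,30)])
                u0,w0=up.min(0).astype(int);u1,w1=up.max(0).astype(int)
                m=render(P[n],[box(-75,135,13,33,21.5,26),box(-75,135,-33,-13,21.5,26),box(127,135,-33,33,21.5,26)],v)
                ex=np.zeros_like(blue);sc=proj(P[n],R2((-67,38,40),v0));cv2.circle(ex,tuple(int(q) for q in sc),14,1,-1)
                d=((m-blue)*(1-ex))[w0:w1,u0:u1];c+=(d**2).sum()
            return c
        r=minimize(cost,v0,method='Nelder-Mead',options=dict(initial_simplex=[v0,v0+[3,0,0],v0+[0,3,0],v0+[0,0,.02]],xatol=.02,fatol=.01))
        print(nm,r.x,r.fun)
E
python3 fitrail.py
```

```text
('top',) [609.30654292 115.41232227   3.06014283] 0.26581801187070225
('scene',) [609.50613524 116.87018547   3.04430495] 0.38771082153127856
('top', 'scene') [609.44724161 116.13237576   3.05220231] 0.3981450008621489
('top',) [609.81502992 116.35708761   3.05229344] 17.87016670511342
('scene',) [608.54713255 117.42593251   3.0535766 ] 30.488695655517105
('top', 'scene') [608.84970306 116.8768862    3.05604951] 59.34575509419454
```

```bash
python3 - <<'E'
import cv2,pickle
from h import *
P=pickle.load(open('P0.pkl','rb'))
from fitrail import *
def draw(n,u0,u1,v0,v1,k,name):
    p=P[n];im=cv2.resize(p['frame'][v0:v1,u0:u1],None,fx=k,fy=k,interpolation=cv2.INTER_NEAREST)
    for (x,y) in [(464,-130),(568,-150)]:
        for r,z in [(20,6),(20,0),(16,60)]:
            pts=np.array([ (proj(p,np.array([x+r*np.cos(t),y+r*np.sin(t),z]))-[u0,v0]+.5)*k for t in np.linspace(0,6.28,40)])
            cv2.polylines(im,[pts.astype(np.int32)],True,(0,255,255) if z else (255,255,0),1)
    cv2.imwrite(f'pics/{name}.png',im)
draw('top',295,325,190,255,8,'tf');draw('scene',175,215,145,240,6,'sf')
a=cv2.imread('pics/tf.png');b=cv2.imread('pics/sf.png');h=max(a.shape[0],b.shape[0])
a=cv2.copyMakeBorder(a,0,h-a.shape[0],0,5,0);b=cv2.copyMakeBorder(b,0,h-b.shape[0],0,0,0)
cv2.imwrite('pics/f1.png',np.hstack([a,b]))
E
```

```text
(no output)
```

View pics/f1.png

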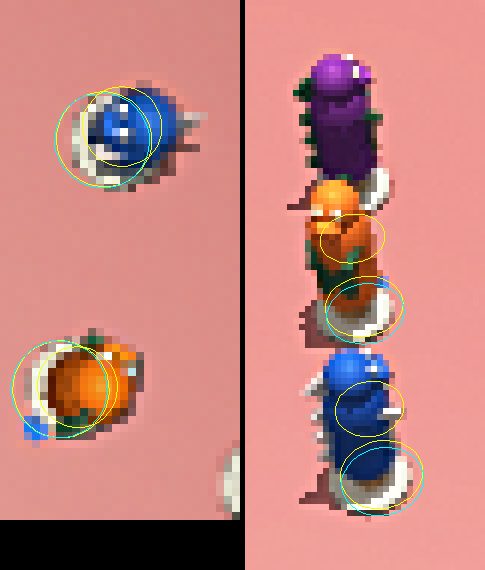

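carry_out:
  plan: "0.588 0.812 0 0 0 -0.1736;0.588 0.812 0 0 0 -0.1736;0.588 0.812 0 0 0 -0.1736;0.588 0.812 0 0 0 -0.1736;0.588 0.812 0 0 0 -0.1736;0.588 0.812 0 0 0 -0.1736;0.588 0.812 0 0 0 -0.1736;0.588 0.812 0 0 0 -0.1736"
  fingers: 0.75

```text
clock: 2.17
position: [422.9, -356.4, 231.5]
tcp_rot: [[0.996, -0.086, 0.0], [-0.086, -0.996, 0.0], [0.0, -0.0, -1.0]]
ft_force: [-0.0, 0.3, 0.2]
grip_width: 64.1
```

carry_out:
  plan: "0.59 0.812 0 0 0 0;0.59 0.812 0 0 0 0;0.59 0.812 0 0 0 0;0.59 0.812 0 0 0 0;0.59 0.812 0 0 0 0;0.59 0.812 0 0 0 0;0.59 0.812 0 0 0 0;0.59 0.812 -0.3 0 0 0;0.59 0.812 -0.3 0 0 0;0.59 0.812 -0.3 0 0 0"

```text
clock: 3.0
position: [564.8, -155.5, 150.4]
tcp_rot: [[0.996, -0.091, -0.01], [-0.091, -0.996, 0.003], [-0.01, -0.002, -1.0]]
ft_force: [-2.5, -0.1, 0.1]
grip_width: 64.0
```

```bash
cat > v.py <<'E'
import sys
from h import *
# usage: v.py tag cam u0 u1 v0 v1 k
t,n=sys.argv[1:3];u0,u1,v0,v1=map(int,sys.argv[3:7]);k=float(sys.argv[7])
p=imaging.camera(n);cv2.imwrite(f'pics/{t}.png',cv2.resize(p['frame'][v0:v1,u0:u1],None,fx=k,fy=k,interpolation=cv2.INTER_CUBIC))
import pickle;pickle.dump(p,open(f'pics/{t}.pkl','wb'))
s=read_state();print(s['clock'],s['position'].round(1),s['ft_force'].round(1),s['q'].round(2),s['grip_width'])
E
python3 v.py b1 scene 140 260 130 260 5;
```

```text
3.05 [ 566.3 -156.1  153.3] [0.9 0.2 0.6] [-0.29  0.47  1.76 -0.    0.91  1.37] 64.45191249976776
```

View pics/b1.png

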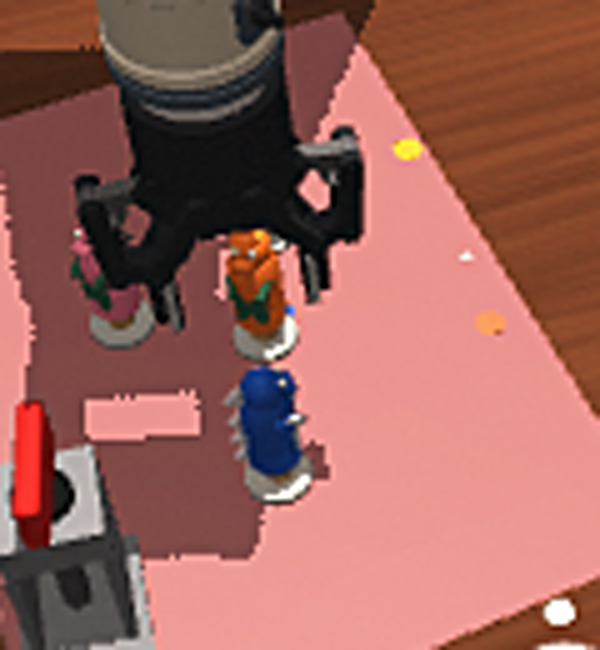

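carry_out:
  plan: "0 0 -0.15 0 0 0;0 0 -0.3 0 0 0;0 0 -0.44 0 0 0;0 0 -0.44 0 0 0;0 0 -0.44 0 0 0"

```text
clock: 3.47
position: [568.9, -156.4, 46.8]
tcp_rot: [[0.996, -0.092, -0.002], [-0.092, -0.996, 0.0], [-0.002, -0.0, -1.0]]
ft_force: [0.2, -0.3, 0.7]
grip_width: 64.0
```

```bash
python3 v.py b2 scene 140 260 130 260 5;
```

```text
3.5167 [ 570.3 -156.7   48.4] [-0.1 -0.6  0.2] [-0.29  0.63  1.8  -0.    0.71  1.37] 63.81186995411986
```

View pics/b2.png

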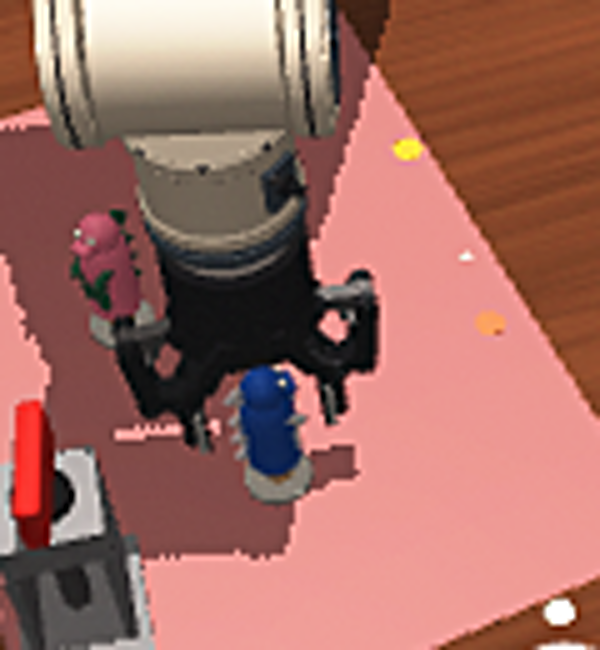

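```bash
python3 - <<'E'
from h import *;import pickle
p=pickle.load(open('pics/b2.pkl','rb'))
for X in [(570,-156.7,48),(570,-156.7,57),(570,-156.7,3),(570,-156.7,52)]:print((proj(p,np.array(X))-[140,130]+.5)*5)
o,d=ray(p,140+278/5-.5,130+478/5-.5);t=(3-o[2])/d[2];print(o+t*d)
# blue blob
f=p['frame'].astype(int);m=(f[:,:,0]-f[:,:,2]>40);m[:, :180]=0;m[:,210:]=0;m[:200]=0;m[232:]=0
v,u=np.nonzero(m);print(u.mean(),v.mean(),u.min(),u.max(),v.min(),v.max());print(atz(p,u.mean(),v.mean(),60))
p=pickle.load(open('P0.pkl','rb'))['top'];f=p['frame'].astype(int);m=(f[:,:,0]-f[:,:,2]>40);m[:, :295]=0;m[:,325:]=0;m[:195]=0;m[215:]=0
v,u=np.nonzero(m);print(u.mean(),v.mean(),atz(p,u.mean(),v.mean(),60))
E
```

```text
[270.57910986 434.23558088]
[268.80564474 424.91450427]
[279.11657031 479.07844051]
[269.79371155 430.1078949 ]
[ 569.03994011 -157.10613149    3.        ]
193.29381443298968 213.70618556701032 188 199 203 224
[ 569.64803135 -156.16545397   60.        ]
311.76056338028167 205.49295774647888 [ 567.35949526 -156.38144655   60.        ]
```

carry_out:
  plan: "0 0 0 0 0 0;0 0 0 0 0 0;0 0 0 0 0 0;0 0 0 0 0 0;0 0 0 0 0 0;0 0 0 0 0 0;0 0 0 0 0 0;0 0 0 0 0 0"
  fingers: 0

```text
clock: 4.18
position: [570.9, -155.9, 49.1]
tcp_rot: [[0.996, -0.09, 0.004], [-0.09, -0.996, -0.001], [0.004, 0.001, -1.0]]
ft_force: [-0.7, 0.0, 9.3]
grip_width: 30.6
```

carry_out:
  plan: "0 0 0.16 0 0 0;0 0 0.32 0 0 0;0.1 0.2 0.36 0 0 0;0.2 0.4 0.36 0 0 0;0.3 0.5 0.36 0 0 0;0.35 0.6 0.36 0 0 0;0.35 0.6 0.36 0 0 0;0.35 0.6 0.36 0 0 0"

```text
clock: 4.85
position: [658.2, -2.6, 137.7]
tcp_rot: [[0.996, -0.087, 0.003], [-0.087, -0.996, 0.0], [0.003, -0.0, -1.0]]
ft_force: [-0.7, -1.0, -0.8]
grip_width: 30.5
```

carry_out:
  plan: "0.12 0.15 0 0 0 0;0.242 0.3 0 0 0 0;0.242 0.449 0 0 0 0;0.242 0.449 0 0 0 0;0.242 0.449 0 0 0 0;0.242 0.449 -0.1 0 0 0;0.242 0.449 -0.16 0 0 0;0.242 0.449 -0.16 0 0 0;0.242 0.449 -0.16 0 0 0"

```text
clock: 5.6
position: [715.5, 104.9, 95.0]
tcp_rot: [[0.996, -0.092, -0.004], [-0.092, -0.996, -0.001], [-0.004, 0.001, -1.0]]
ft_force: [0.2, -0.5, -0.3]
grip_width: 30.6
```

```bash
python3 v.py b3 scene 230 350 150 260 6;
```

```text
5.65 [716.6 105.3  96.2] [ 0.1 -0.7  0.4] [ 0.13  0.72  1.46 -0.    0.97  1.79] 30.746050151166465
```

View pics/b3.png

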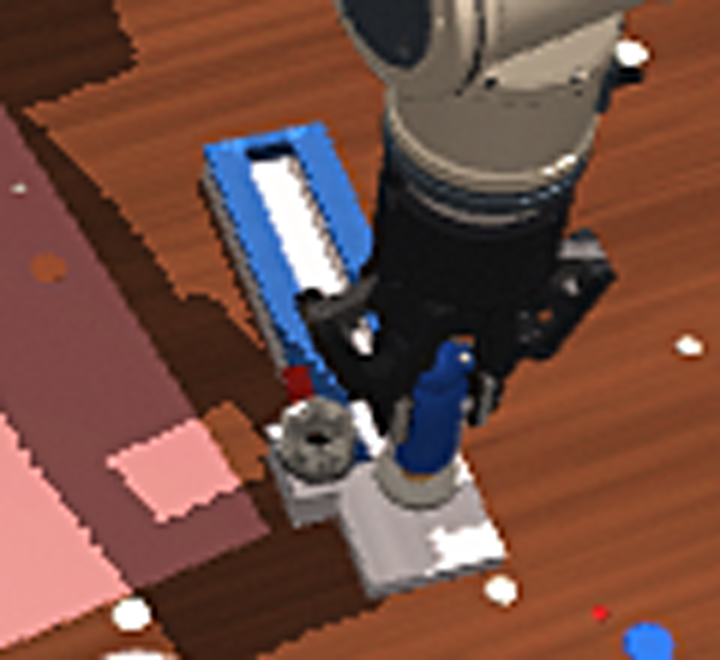

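carry_out:
  plan: "0 0 -0.06 0 0 0;0 0 -0.1 0 0 0;0 0 -0.12 0 0 0;0 0 -0.13 0 0 0;0 0 -0.13 0 0 0;0 0 -0.13 0 0 0;0 0 -0.13 0 0 0"

```text
clock: 6.23
position: [717.4, 106.9, 64.2]
tcp_rot: [[0.996, -0.09, 0.001], [-0.09, -0.996, 0.0], [0.001, -0.0, -1.0]]
ft_force: [-0.7, -0.2, -1.2]
grip_width: 30.0
```

```bash
python3 v.py b4 scene 230 350 150 260 6;python3 v.py b4t top 200 280 130 210 7;python3 - <<'E'
from h import *;import pickle
from fitrail import R2
s=read_state();x,y,z=s['position'];print(R2((-108,0,12),(609.3,116.3,3.053)))
for n in ['b4','b4t']:
    p=pickle.load(open(f'pics/{n}.pkl','rb'));im=cv2.imread(f'pics/{n}.png')
    o,k=((230,150),6) if n=='b4' else ((200,130),7)
    for z0,r,col in [(14,20,(0,255,255)),(62,16,(0,255,0))]:
        pts=np.array([(proj(p,np.array([x+r*np.cos(t),y+r*np.sin(t),z0]))-o+.5)*k for t in np.linspace(0,6.28,40)])
        cv2.polylines(im,[pts.astype(np.int32)],True,col,1)
    for Y in (-33,-22.5,-13,13,22.5,33):
        pts=np.array([(proj(p,R2((X,Y,12 if X<-75 else 26),(609.3,116.3,3.053)))-o+.5)*k for X in (-135,-75.1)])
        cv2.polylines(im,[pts.astype(np.int32)],False,(255,0,255),1)
    cv2.imwrite(f'pics/{n}o.png',im)
a,b=cv2.imread('pics/b4o.png'),cv2.imread('pics/b4to.png')
cv2.imwrite('pics/b4x.png',np.hstack([a[200:640,100:560],b[:440,:]]) if 0 else np.hstack([a[200:640,150:560],b[0:440,150:]]))
E
```

```text
6.2833 [717.5 106.9  64.3] [-0.1 -0.1 -0.5] [0.13 0.76 1.47 0.   0.92 1.79] 30.372900262498895
6.3333 [717.4 106.9  64.3] [-0.6  0.2 -0.9] [0.13 0.76 1.47 0.   0.92 1.79] 30.20628021486147
[716.87644959 106.7445045   12.        ]
```

View pics/b4x.png

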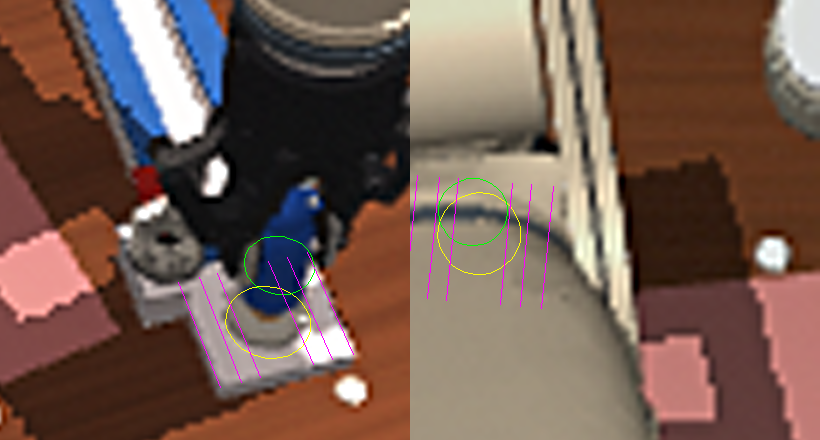

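carry_out:
  plan: "0 0 -0.004 0 0 0;0 0 -0.008 0 0 0;0 0 -0.008 0 0 0;0 0 -0.008 0 0 0"

```text
clock: 6.67
position: [717.0, 106.8, 61.8]
tcp_rot: [[0.996, -0.09, -0.0], [-0.09, -0.996, -0.0], [-0.0, 0.0, -1.0]]
ft_force: [-0.1, -0.1, -1.5]
grip_width: 30.6
```

carry_out:
  plan: "0 0 -0.002 0 0 0;0 0 -0.004 0 0 0;0 0 -0.004 0 0 0;0 0 -0.004 0 0 0"

```text
clock: 7.0
position: [717.3, 106.8, 61.2]
tcp_rot: [[0.996, -0.091, 0.0], [-0.091, -0.996, 0.0], [0.0, -0.0, -1.0]]
ft_force: [-1.3, -1.3, 3.2]
grip_width: 30.8
```

carry_out:
  plan: "-0.02 0.0018 0.001 0 0 0;-0.04 0.0036 0.001 0 0 0;-0.06 0.0053 0.001 0 0 0;-0.08 0.0071 0.001 0 0 0;-0.1 0.0089 0.001 0 0 0;-0.12 0.0107 0.001 0 0 0;-0.12 0.0107 0.001 0 0 0"

```text
clock: 7.58
position: [686.1, 109.6, 61.2]
tcp_rot: [[0.996, -0.09, -0.001], [-0.09, -0.996, -0.0], [-0.001, 0.0, -1.0]]
ft_force: [-0.0, -0.6, 2.5]
grip_width: 30.4
```

```bash
python3 v.py b5 scene 230 350 150 260 6;
```

```text
7.6333 [686.3 109.6  61.2] [-1.   0.1  4. ] [0.14 0.73 1.54 0.   0.87 1.8 ] 30.316244628604835
```

View pics/b5.png

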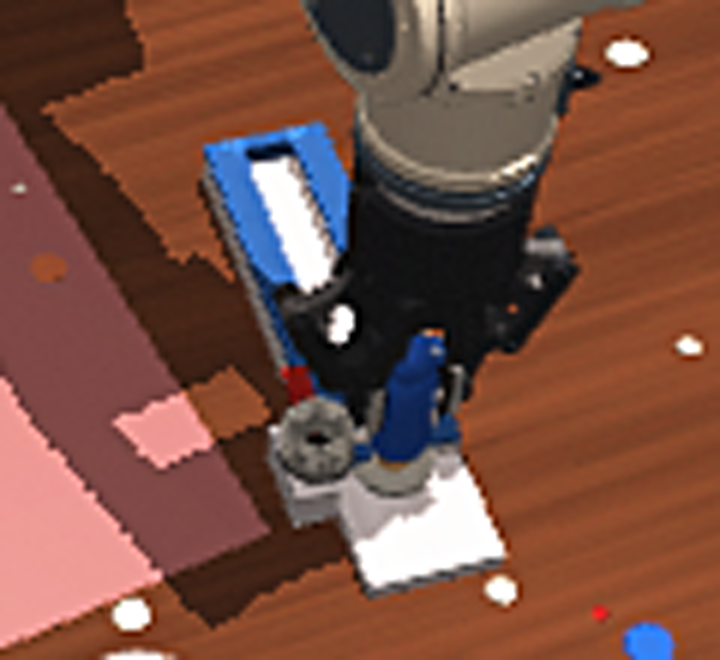

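carry_out:
  plan: "-0.04 0.0036 0.002 0 0 0;-0.08 0.0071 0.002 0 0 0;-0.12 0.0107 0.002 0 0 0;-0.16 0.0142 0.002 0 0 0;-0.2 0.0178 0.002 0 0 0;-0.24 0.0213 0.002 0 0 0;-0.24 0.0213 0.002 0 0 0"

```text
clock: 8.22
position: [624.4, 115.0, 61.4]
tcp_rot: [[0.996, -0.09, -0.002], [-0.09, -0.996, -0.0], [-0.002, 0.0, -1.0]]
ft_force: [0.4, -0.8, -0.3]
grip_width: 30.6
```

```bash
python3 v.py b6 scene 230 350 150 260 6;
```

```text
8.2667 [625.8 115.   61.6] [ 0.2  0.4 -0.3] [0.16 0.66 1.69 0.   0.8  1.82] 30.730221294493326
```

View pics/b6.png

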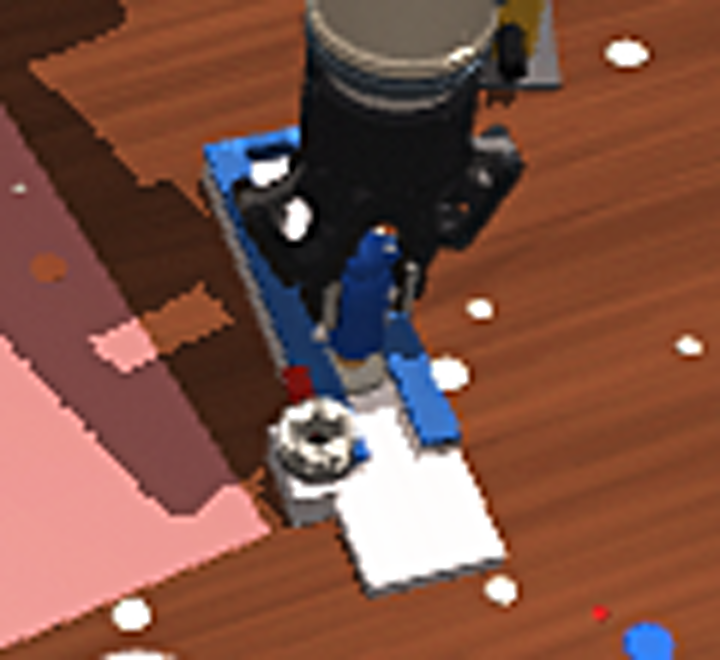

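carry_out:
  plan: "-0.08 0.0071 0 0 0 0;-0.16 0.0142 0 0 0 0;-0.24 0.0213 0 0 0 0;-0.32 0.0284 0 0 0 0;-0.4 0.0355 0 0 0 0;-0.44 0.039 0 0 0 0;-0.476 0.0423 0 0 0 0;-0.476 0.0423 0 0 0 0;-0.476 0.0423 0 0 0 0"

```text
clock: 9.02
position: [509.0, 125.6, 61.8]
tcp_rot: [[0.996, -0.09, 0.001], [-0.09, -0.996, 0.0], [0.001, -0.0, -1.0]]
ft_force: [0.4, 1.1, -0.4]
grip_width: 30.6
```

carry_out:
  plan: "0 0 0 0 0 0;0 0 0 0 0 0;0 0 0 0 0 0;0 0 0 0 0 0;0 0 0 0 0 0;0 0 0.15 0 0 0;0 0 0.3 0 0 0;0 0 0.44 0 0 0;0 0 0.5 0 0 0;0 0 0.5 0 0 0"
  fingers: 0.75

```text
clock: 9.85
position: [510.7, 125.9, 190.7]
tcp_rot: [[0.996, -0.09, 0.008], [-0.09, -0.996, 0.002], [0.007, -0.002, -1.0]]
ft_force: [0.9, -0.5, 1.1]
grip_width: 63.9
```

```bash
python3 v.py b7 scene 140 350 130 260 3.8;
```

```text
9.9 [509.4 125.7 188.6] [ 0.2 -0.  -0.1] [0.22 0.33 1.89 0.   0.92 1.88] 63.748244249113824
```

View pics/b7.png

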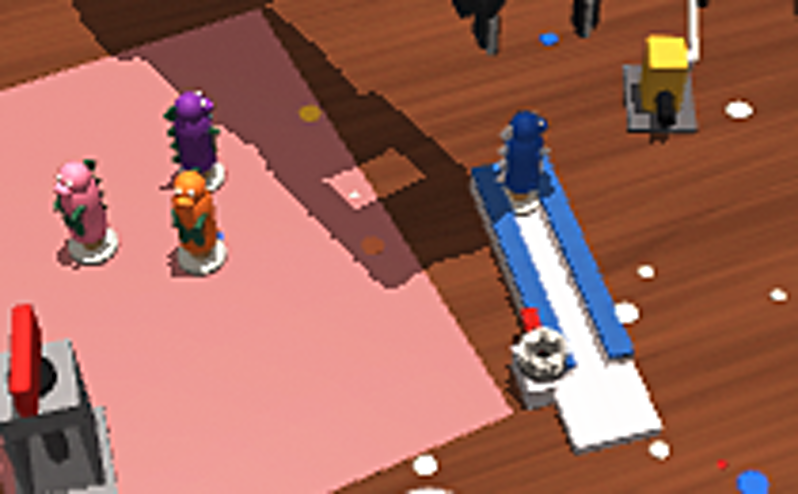

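```bash
python3 - <<'E'
from h import *;import pickle
p=pickle.load(open('pics/b7.pkl','rb'))
print(atz(p,140+203/3.8-.5,130+253/3.8-.5,3))
f=p['frame'].astype(int)
def blob(m):
    v,u=np.nonzero(m);return u.mean(),v.mean(),len(u)
m=(f[:,:,2]-f[:,:,0]>110)&(f[:,:,1]-f[:,:,0]>20);m[:,:183]=0;m[:,205:]=0;m[:172]=0;m[205:]=0
b=blob(m);print(b,atz(p,b[0],b[1],60))
p=pickle.load(open('P0.pkl','rb'))['top'];f=p['frame'].astype(int)
m=(f[:,:,2]-f[:,:,0]>110)&(f[:,:,1]-f[:,:,0]>20);m[:,:295]=0;m[:,325:]=0;m[:225]=0;m[250:]=0
b=blob(m);print(b,atz(p,b[0],b[1],60))
print(read_state()['position'])
E
```

```text
[ 462.07411544 -134.49148613    3.        ]
(np.float64(190.88888888888889), np.float64(183.8095238095238), 126) [ 460.81810467 -133.83438646   60.        ]
(np.float64(306.4714285714286), np.float64(237.54285714285714), 70) [ 465.06564479 -137.34796047   60.        ]
[509.41448767 125.65487686 188.55741266]
```

carry_out:
  plan: "-0.1 -0.2 0 0 0 0;-0.18 -0.4 0 0 0 0;-0.18 -0.6 0 0 0 0;-0.18 -0.8 0 0 0 0;-0.18 -0.8 0 0 0 0;-0.18 -0.8 0 0 0 0"

```text
clock: 10.4
position: [461.7, -80.1, 185.3]
tcp_rot: [[0.995, -0.096, -0.002], [-0.096, -0.995, -0.001], [-0.002, 0.001, -1.0]]
ft_force: [0.6, 0.4, -0.7]
grip_width: 64.0
```

carry_out:
  plan: "0 -0.12 0 0 0 0;0 -0.243 0 0 0 0;0 -0.243 0 0 0 0;0 -0.243 0 0 0 0;0 -0.243 -0.14 0 0 0;0 -0.243 -0.28 0 0 0;0 -0.243 -0.42 0 0 0;0 -0.243 -0.52 0 0 0;0 -0.243 -0.56 0 0 0;0 -0.243 -0.56 0 0 0;0 -0.243 -0.56 0 0 0"

```text
clock: 11.32
position: [462.9, -134.6, 46.4]
tcp_rot: [[0.996, -0.09, -0.001], [-0.09, -0.996, 0.001], [-0.001, -0.0, -1.0]]
ft_force: [0.2, 1.2, -0.1]
grip_width: 64.1
```

```bash
python3 v.py o1 scene 140 260 120 230 6;
```

```text
11.3667 [ 463.7 -135.    47.3] [-0.4 -0.9  0.2] [-0.31  0.53  2.04  0.    0.57  1.35] 64.13762107570153
```

View pics/o1.png

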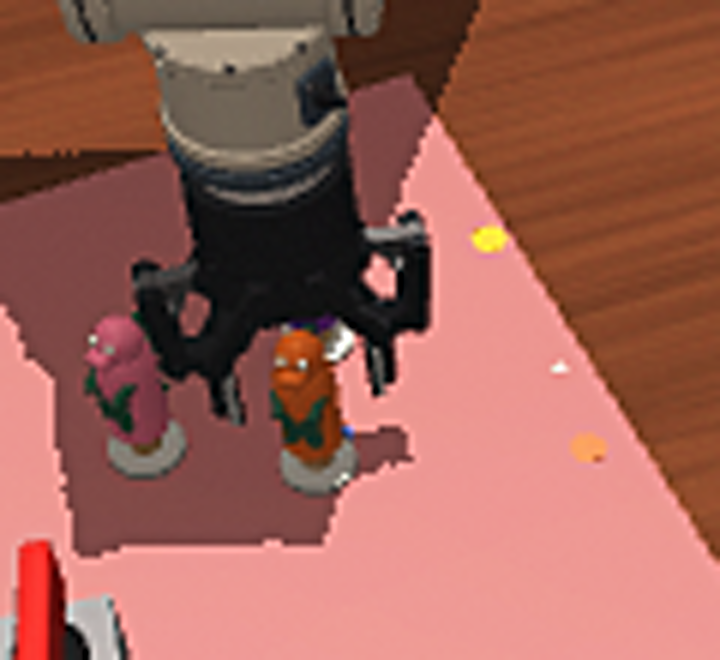

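Centred about the orange figure; close.

carry_out:
  plan: "0 0 0 0 0 0;0 0 0 0 0 0;0 0 0 0 0 0;0 0 0 0 0 0;0 0 0 0 0 0;0 0 0 0 0 0;0 0 0 0 0 0"
  fingers: 0

```text
clock: 11.95
position: [464.0, -135.5, 48.0]
tcp_rot: [[0.996, -0.091, 0.002], [-0.091, -0.996, -0.001], [0.003, 0.0, -1.0]]
ft_force: [-0.2, 2.3, 7.2]
grip_width: 30.7
```

carry_out:
  plan: "0 0 0.16 0 0 0;0 0 0.32 0 0 0;0.1 0.15 0.36 0 0 0;0.2 0.3 0.36 0 0 0;0.3 0.4 0.36 0 0 0;0.4 0.5 0.36 0 0 0;0.5 0.6 0.36 0 0 0;0.6 0.6 0.36 0 0 0;0.6 0.6 0.36 0 0 0;0.6 0.6 0.36 0 0 0;0.6 0.6 0.36 0 0 0"

```text
clock: 12.87
position: [612.0, 14.4, 136.5]
tcp_rot: [[0.996, -0.091, -0.001], [-0.091, -0.996, -0.0], [-0.001, 0.0, -1.0]]
ft_force: [-0.2, 0.7, -2.2]
grip_width: 30.7
```

carry_out:
  plan: "0.1 0.05 0 0 0 0;0.2 0.15 0 0 0 0;0.3 0.25 0 0 0 0;0.416 0.369 0 0 0 0;0.416 0.369 0 0 0 0;0.416 0.369 0 0 0 0;0.416 0.369 0 0 0 0;0.416 0.369 -0.12 0 0 0;0.416 0.369 -0.2 0 0 0;0.416 0.369 -0.26 0 0 0;0.416 0.369 -0.28 0 0 0;0.416 0.369 -0.295 0 0 0;0.416 0.369 -0.295 0 0 0;0.416 0.369 -0.295 0 0 0"

```text
clock: 14.03
position: [717.7, 106.7, 63.9]
tcp_rot: [[0.996, -0.091, 0.001], [-0.091, -0.996, 0.0], [0.001, -0.0, -1.0]]
ft_force: [0.8, -0.3, -0.9]
grip_width: 30.5
```

```bash
python3 v.py o2 scene 230 350 150 260 6;
```

```text
14.0833 [717.9 106.8  64.2] [-0.2 -0.7 -1.6] [ 0.13  0.76  1.47 -0.    0.92  1.79] 30.566663656588915
```

View pics/o2.png

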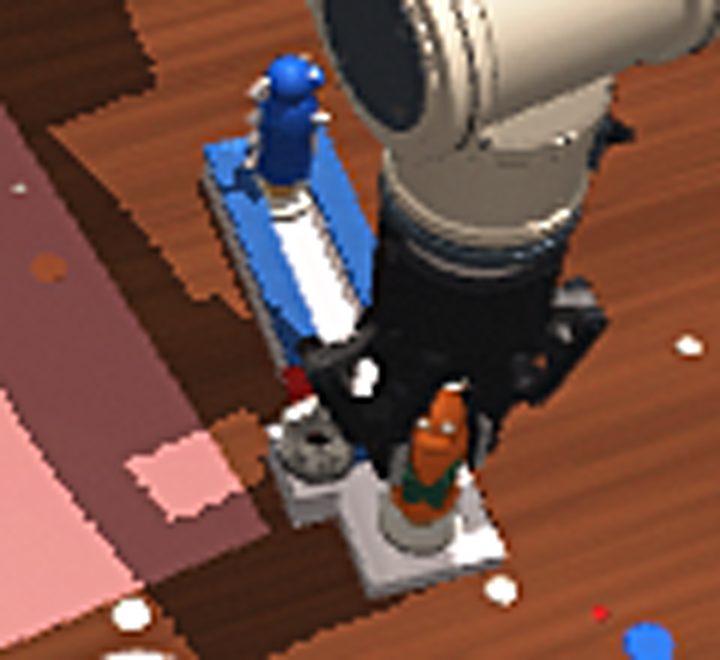

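carry_out:
  plan: "0 0 -0.004 0 0 0;0 0 -0.008 0 0 0;0 0 -0.012 0 0 0;0 0 -0.012 0 0 0;0 0 -0.012 0 0 0"

```text
clock: 14.5
position: [717.4, 107.0, 60.2]
tcp_rot: [[0.996, -0.09, 0.001], [-0.09, -0.996, 0.0], [0.001, -0.0, -1.0]]
ft_force: [0.3, 0.7, 0.2]
grip_width: 30.7
```

carry_out:
  plan: "-0.02 0.0018 0 0 0 0;-0.04 0.0036 0 0 0 0;-0.06 0.0053 0 0 0 0;-0.08 0.0071 0 0 0 0;-0.1 0.0089 0 0 0 0;-0.12 0.0107 0 0 0 0;-0.14 0.0124 0 0 0 0;-0.16 0.0142 0 0 0 0;-0.16 0.0142 0 0 0 0"

```text
clock: 15.25
position: [676.3, 110.6, 60.1]
tcp_rot: [[0.996, -0.09, -0.0], [-0.09, -0.996, 0.0], [-0.0, 0.0, -1.0]]
ft_force: [0.6, 0.2, 4.1]
grip_width: 30.4
```

```bash
python3 v.py o3 scene 230 350 150 260 6;
```

```text
15.3 [676.4 110.6  60.1] [-1.2  0.5  4.6] [0.14 0.72 1.57 0.   0.86 1.81] 30.724087988637937
```

View pics/o3.png

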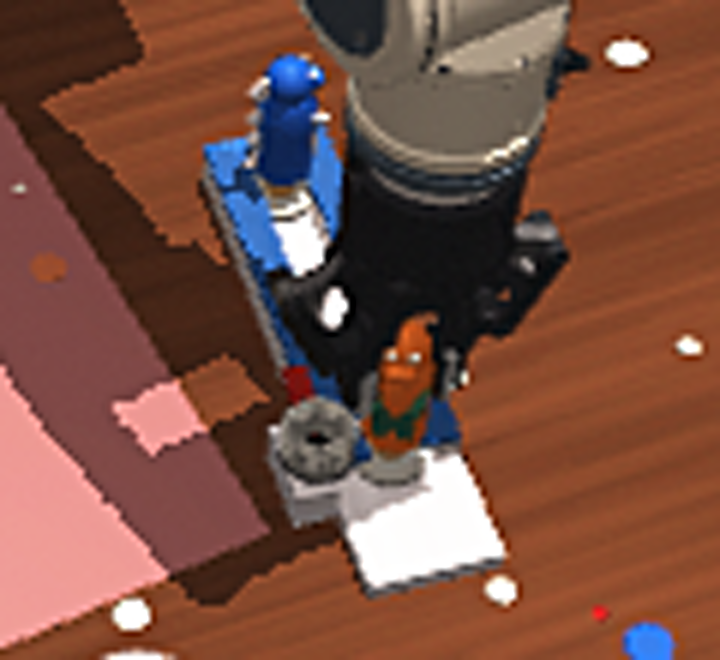

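carry_out:
  plan: "-0.04 0.0036 0.002 0 0 0;-0.08 0.0071 0.002 0 0 0;-0.12 0.0107 0.002 0 0 0;-0.16 0.0142 0.002 0 0 0;-0.2 0.0178 0.002 0 0 0;-0.24 0.0213 0.002 0 0 0;-0.28 0.0249 0.002 0 0 0;-0.32 0.0284 0.002 0 0 0;-0.36 0.032 0.002 0 0 0;-0.388 0.0345 0.002 0 0 0;-0.388 0.0345 0.002 0 0 0;-0.388 0.0345 0.002 0 0 0"

```text
clock: 16.3
position: [579.6, 119.1, 60.3]
tcp_rot: [[0.996, -0.09, -0.001], [-0.09, -0.996, -0.0], [-0.001, 0.0, -1.0]]
ft_force: [0.6, 0.2, -1.1]
grip_width: 30.1
```

carry_out:
  plan: "0 0 0 0 0 0;0 0 0 0 0 0;0 0 0 0 0 0;0 0 0 0 0 0;0 0 0 0 0 0;0 0 0.15 0 0 0;0 0 0.3 0 0 0;0 0 0.44 0 0 0;0 0 0.6 0 0 0;0 0 0.6 0 0 0;0 0 0.6 0 0 0"
  fingers: 0.75

```text
clock: 17.22
position: [581.8, 119.4, 213.2]
tcp_rot: [[0.996, -0.09, 0.006], [-0.09, -0.996, 0.001], [0.006, -0.002, -1.0]]
ft_force: [-0.7, -0.1, -0.2]
grip_width: 64.0
```

```bash
python3 v.py o4 scene 140 350 130 270 3.8;
```

```text
17.2667 [580.3 119.1 211. ] [-0.7  0.2 -0.6] [0.18 0.4  1.72 0.   1.02 1.84] 63.704622837057784
```

View pics/o4.png

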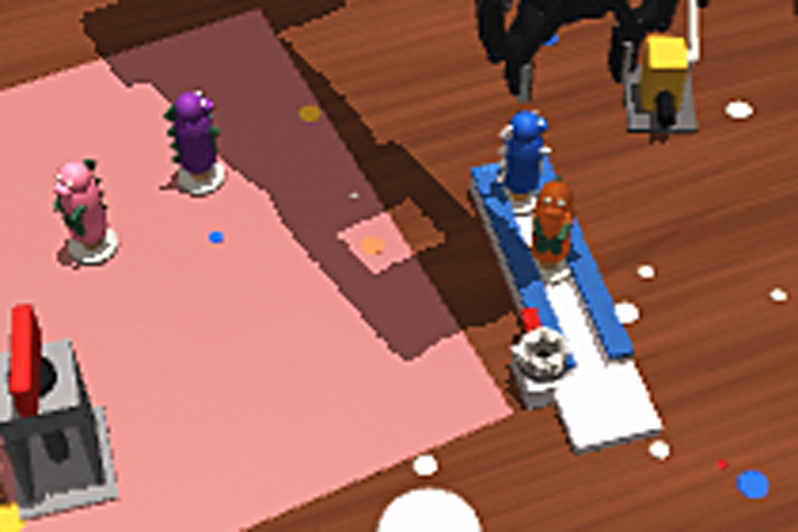

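```bash
python3 - <<'E'
from h import *;import pickle
p=snap('top','t5')
P=pickle.load(open('P0.pkl','rb'))
a=cv2.resize(P['top']['frame'][165:215,330:375],None,fx=11,fy=11,interpolation=cv2.INTER_CUBIC)
b=cv2.resize(P['scene']['frame'][195:270,120:180],None,fx=7,fy=7,interpolation=cv2.INTER_CUBIC)
h=max(a.shape[0],b.shape[0]);a=cv2.copyMakeBorder(a,0,h-a.shape[0],0,5,0);b=cv2.copyMakeBorder(b,0,h-b.shape[0],0,0,0)
cv2.imwrite('pics/key.png',np.hstack([a,b]));print(a.shape)
E
```

```text
(550, 500, 3)
```

View pics/t5.png

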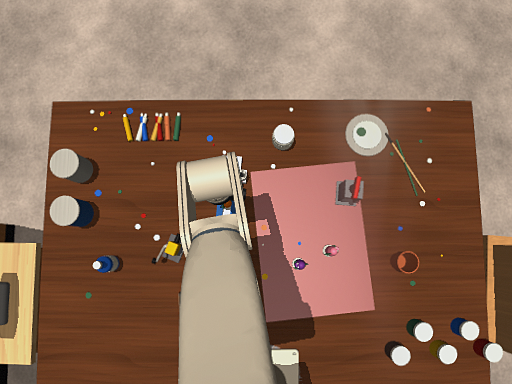

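View pics/key.png

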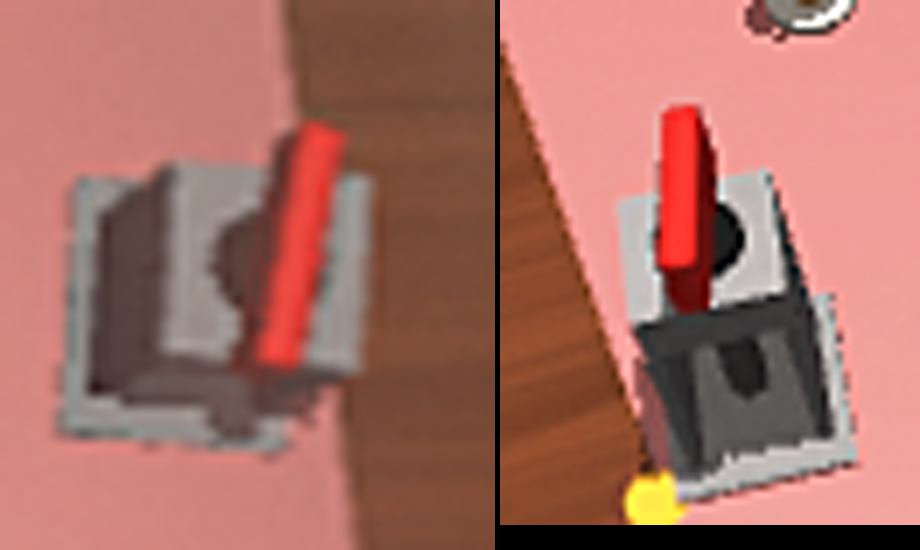

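```bash
cat > fitkey.py <<'E'
from fitrail import *
def fit(P,boxes,maskf,v0,reg,step=(3,3,.05)):
    out=[]
    v0=np.array(v0,float)
    for nm in [(n,) for n in P]+[tuple(P)]:
        def cost(v):
            c=0
            for n in nm:
                m=render(P[n],boxes,v);f=P[n]['frame'].astype(float);k=maskf(f)
                up=np.array([proj(P[n],R2(X,v0)) for b in boxes for X in b]);u0,w0=up.min(0).astype(int)-reg;u1,w1=up.max(0).astype(int)+reg
                c+=((m-k)[w0:w1,u0:u1]**2).sum()
            return c
        best=None
        r=minimize(cost,v0,method='Nelder-Mead',options=dict(initial_simplex=[v0,v0+[step[0],0,0],v0+[0,step[1],0],v0+[0,0,step[2]]],xatol=.02,fatol=.005))
        out.append((nm,r.x.round(3),round(r.fun,2)))
    return out
red=lambda f:np.clip((f[:,:,2]-2.2*np.maximum(f[:,:,1],f[:,:,0]))/60,0,1)
if __name__=='__main__':
    import pickle
    P=pickle.load(open('P0.pkl','rb'))
    B=[box(-35,35,-7,7,116,150)]
    for n in P:
        k=red(P[n]['frame'].astype(float));reg=(slice(165,215),slice(330,375)) if n=='top' else (slice(195,270),slice(120,180))
        cv2.imwrite(f'pics/m{n}.png',cv2.resize(k[reg]*255,None,fx=6,fy=6))
    for a in (-.1,-.2):
        for o in fit(P,B,red,(617,-277,a),4): print(o)
E
python3 fitkey.py
```

```text
(('scene',), array([ 6.13816e+02, -2.80990e+02, -1.84000e-01]), np.float64(23.12))
(('top',), array([ 6.20760e+02, -2.89376e+02, -3.88000e-01]), np.float64(53.49))
(('scene', 'top'), array([ 6.14330e+02, -2.81132e+02, -1.87000e-01]), np.float64(97.02))
(('scene',), array([ 6.15792e+02, -2.81187e+02, -1.80000e-01]), np.float64(24.08))
(('top',), array([ 6.19378e+02, -2.87609e+02, -3.72000e-01]), np.float64(63.12))
(('scene', 'top'), array([ 6.14210e+02, -2.80847e+02, -1.89000e-01]), np.float64(98.33))[ WARN:0@0.212] global loadsave.cpp:1063 imwrite_ Unsupported depth image for selected encoder is fallbacked to CV_8U.
```

```bash
python3 - <<'E'
from h import *;import pickle
P=pickle.load(open('P0.pkl','rb'))
pt=[(305,122),(347,133),(297,368),(258,358)];ps=[(167,108),(193,106),(190,262),(155,266)]
for n,pts,o,k in [('top',pt,(330,165),11),('scene',ps,(120,195),7)]:
    w=np.array([atz(P[n],o[0]+a/k-.5,o[1]+b/k-.5,150) for a,b in pts]);print(n,w.round(1)[:,:2].tolist(),w.mean(0).round(1));d=(w[0]+w[1]-w[2]-w[3])/2;print(np.linalg.norm(d),np.arctan2(d[1],d[0]),np.linalg.norm(w[0]-w[1]),np.linalg.norm(w[2]-w[3]))
E
```

```text
top [[648.5, -283.1], [645.4, -294.6], [580.5, -278.2], [583.3, -267.6]] [ 614.5 -280.9  150. ]
66.95912387129223 -0.23945627172906714 11.931636922575608 10.980870264016527
scene [[580.7, -279.0], [583.1, -270.0], [649.3, -283.9], [646.7, -295.6]] [ 614.9 -282.1  150. ]
67.86518150799307 2.9147593679456136 9.26389233818037 11.89803963725195
```

View pics/mtop.png

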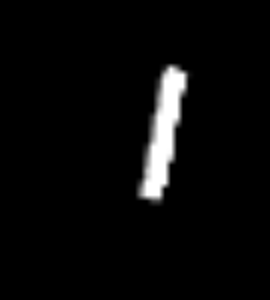

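View pics/mscene.png

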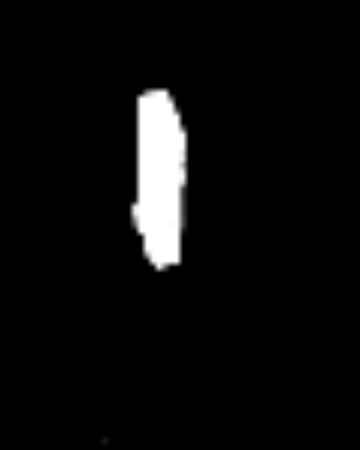

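```bash
cat > arm.py <<'E'
from fitkey import *
def armfit(P,pose=(609.3,116.3,3.053)):
    sc=R2((-67,38,0),pose)
    redm=lambda f:np.clip((f[:,:,2]-2.0*np.maximum(f[:,:,1],f[:,:,0]))/60,0,1)
    for n in P:
        f=P[n]['frame'].astype(float)
        k=redm(f);c=proj(P[n],np.array([sc[0],sc[1],35]));m=np.zeros_like(k);cv2.circle(m,tuple(int(q) for q in c.round()),17,1,-1);k=k*m
        ys,xs=np.nonzero(k>.5);print(n,'screw px',c.round(1),'red',len(xs),xs.mean(),ys.mean())
        w=atz(P[n],xs.mean(),ys.mean(),31);d=w[:2]-sc[:2];print('  angle',pose[2]-np.arctan2(d[1],d[0])%(2*np.pi),'r',np.hypot(*d))
        # PCA axis in world plane
        W=np.array([atz(P[n],x,y,32)[:2] for x,y in zip(xs,ys)]);u,s,vt=np.linalg.svd(W-W.mean(0));print('  pca',pose[2]-np.arctan2(vt[0][1],vt[0][0])%np.pi, s)
if __name__=='__main__':
    import pickle
    armfit(pickle.load(open('P0.pkl','rb')))
E
python3 arm.py; python3 - <<'E'
import sys;sys.path.insert(0,'.')
from h import *;import pickle
from fitrail import *
P=pickle.load(open('P0.pkl','rb'));pose=(609.3,116.3,3.053)
ims=[]
for n,o,k in [('top',(225,160),16),('scene',(268,205),12)]:
    im=cv2.resize(P[n]['frame'][o[1]:o[1]+35,o[0]:o[0]+30],None,fx=k,fy=k,interpolation=cv2.INTER_CUBIC)
    for r,z in [(18,47),(8.66,47)]:
        pts=np.array([(proj(P[n],R2((-67+r*np.cos(t),38+r*np.sin(t),z),pose))-o+.5)*k for t in np.linspace(0,6.28,40)])
        cv2.polylines(im,[pts.astype(np.int32)],True,(0,255,255),1)
    ims.append(im)
h=max(i.shape[0] for i in ims);cv2.imwrite('pics/screw.png',np.hstack([cv2.copyMakeBorder(i,0,h-i.shape[0],0,0,0) for i in ims]))
E
```

```text
scene screw px [282.3 223.6] red 23 278.95652173913044 213.30434782608697
  angle 0.08636490014152942 r 39.47307938125461
  pca 0.17884269121508423 [27.05583976 16.91791945]
top screw px [240.8 174.8] red 35 239.11428571428573 184.97142857142856
  angle 0.07833794639936231 r 33.917537078257894
  pca 0.09574505552162904 [52.31144939 21.48211415]
```

View pics/screw.png

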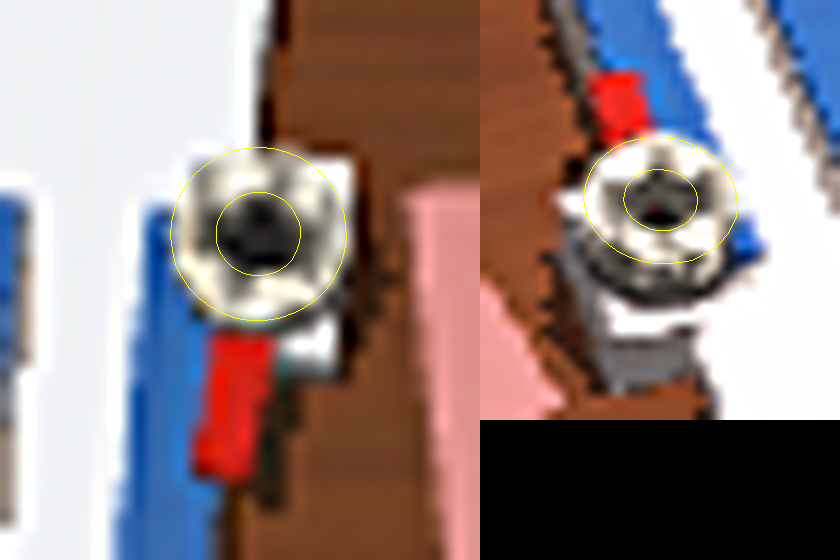

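carry_out:
  plan: "0 -0.15 0 0 0 0.5;0 -0.3 0 0 0 0.5;0 -0.45 0 0 0 0.5;0 -0.6 0 0 0 0.5;0 -0.7 0 0 0 0.5;0 -0.8 0 0 0 0.5;0 -0.8 0 0 0 0.5;0 -0.8 0 0 0 0.5;0 -0.8 0 0 0 0.5;0 -0.8 0 0 0 0.5;0 -0.8 0 0 0 0.5;0 -0.8 0 0 0 0.5;0 -0.8 0 0 0 0.5;0 -0.8 0 0 0 0.5;0 -0.8 0 0 0 0.5"

```text
clock: 18.57
position: [579.1, -80.8, 208.6]
tcp_rot: [[0.093, 0.996, -0.003], [0.996, -0.093, 0.0], [0.0, -0.003, -1.0]]
ft_force: [0.2, -0.3, -0.2]
grip_width: 63.9
```

carry_out:
  plan: "0.139 -0.15 0 0 0 0.455;0.139 -0.3 0 0 0 0.455;0.139 -0.45 0 0 0 0.455;0.139 -0.6 0 0 0 0.455;0.139 -0.7 0 0 0 0.455;0.139 -0.802 0 0 0 0.455;0.139 -0.802 0 0 0 0.455;0.139 -0.802 0 0 0 0.455;0.139 -0.802 0 0 0 0.455;0.139 -0.802 0 0 0 0.455;0.139 -0.802 0 0 0 0.455;0.139 -0.802 0 0 0 0.455;0.139 -0.802 0 0 0 0.455;0.139 -0.802 0 0 0 0.455"

```text
clock: 19.73
position: [614.5, -281.3, 209.4]
tcp_rot: [[-0.972, 0.234, -0.001], [0.234, 0.972, 0.001], [0.001, 0.0, -1.0]]
ft_force: [0.1, 0.6, -0.1]
grip_width: 64.2
```

```bash
python3 v.py k1 scene 100 220 150 270 5;python3 v.py k1t top 300 400 140 240 5; python3 -c "
import cv2,numpy as np
a=cv2.imread('pics/k1.png');b=cv2.imread('pics/k1t.png');b=cv2.copyMakeBorder(b,0,100,0,0,0);cv2.imwrite('pics/k1x.png',cv2.resize(np.hstack([a,b]),None,fx=.72,fy=.72))"
```

```text
19.7833 [ 614.6 -281.3  209.7] [-0.2  0.5  0.4] [-0.45  0.52  1.52 -0.    1.1  -1.78] 64.21397872231616
19.8333 [ 614.6 -281.3  209.8] [ 0.2  0.9 -0.4] [-0.45  0.52  1.52 -0.    1.1  -1.78] 63.79940602057747
```

View pics/k1x.png

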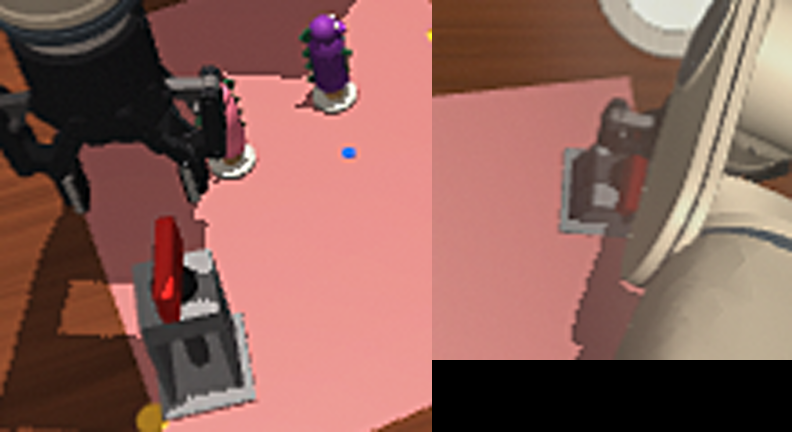

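carry_out:
  plan: "0 0 -0.1 0 0 0;0 0 -0.2 0 0 0;0 0 -0.28 0 0 0;0 0 -0.33 0 0 0;0 0 -0.352 0 0 0;0 0 -0.352 0 0 0;0 0 -0.352 0 0 0"

```text
clock: 20.42
position: [615.3, -281.7, 122.9]
tcp_rot: [[-0.973, 0.23, 0.001], [0.23, 0.973, -0.0], [-0.001, -0.0, -1.0]]
ft_force: [-0.4, 0.0, -0.1]
grip_width: 63.8
```

```bash
python3 v.py k2 scene 110 190 180 270 7
```

```text
20.4667 [ 615.7 -281.8  123.5] [ 0.8  0.1 -0.1] [-0.45  0.62  1.57  0.    0.95 -1.79] 64.54928164872828
```

View pics/k2.png

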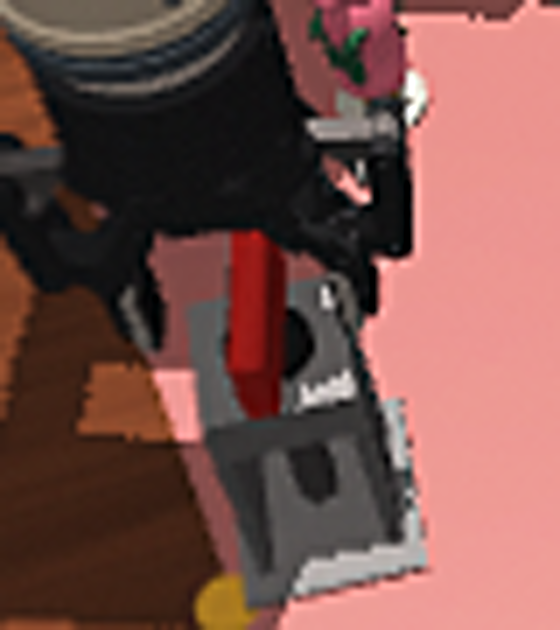

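carry_out:
  plan: "0 0 0 0 0 0;0 0 0 0 0 0;0 0 0 0 0 0;0 0 0 0 0 0;0 0 0 0 0 0;0 0 0 0 0 0;0 0 0 0 0 0;0 0 0 0 0 0;0 0 0 0 0 0;0 0 0 0 0 0"
  fingers: 0

```text
clock: 21.3
position: [615.1, -281.5, 123.0]
tcp_rot: [[-0.973, 0.23, 0.001], [0.23, 0.973, -0.0], [-0.001, -0.0, -1.0]]
ft_force: [-0.8, 0.8, 5.9]
grip_width: 12.8
```

```bash
python3 v.py k3 scene 110 190 180 270 7;python3 -c "
from h import *
print(read_state()['tcp_rot'].round(4),read_state()['moment'])"
```

```text
21.35 [ 615.1 -281.6  123. ] [-0.5 -0.1  5.9] [-0.45  0.62  1.57  0.    0.95 -1.79] 12.87797790846266
[[-9.732e-01  2.299e-01  8.000e-04]
 [ 2.299e-01  9.732e-01 -3.000e-04]
 [-8.000e-04 -1.000e-04 -1.000e+00]] [ 0.12105215  0.13786272 -0.0379772 ]
```

View pics/k3.png

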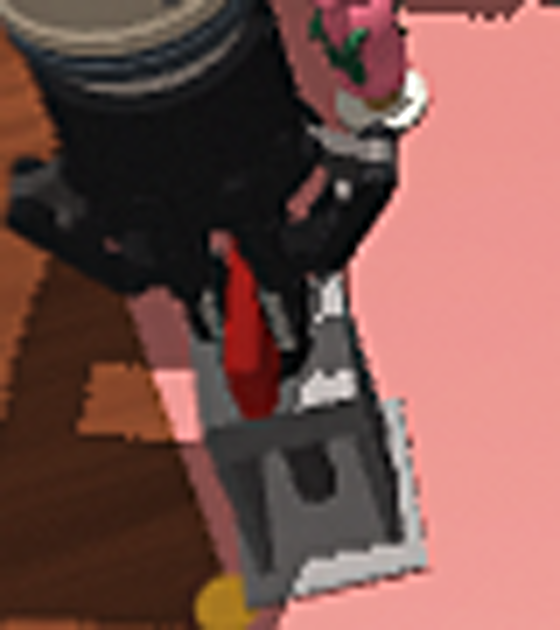

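carry_out:
  plan: "0 0 0.05 0 0 0;0 0 0.1 0 0 0;0 0 0.15 0 0 0;0 0 0.2 0 0 0;0 0 0.28 0 0 0;0 0 0.36 0 0 0;0 0 0.44 0 0 0;0 0 0.52 0 0 0;0 0 0.52 0 0 0;0 0 0.52 0 0 0"

```text
clock: 22.18
position: [615.4, -281.8, 254.2]
tcp_rot: [[-0.973, 0.23, 0.003], [0.23, 0.973, -0.002], [-0.003, -0.001, -1.0]]
ft_force: [-0.0, 0.3, -2.6]
grip_width: 13.2
```

```bash
python3 v.py k4 scene 90 210 150 270 6;python3 v.py k4t top 300 400 140 240 6; 
```

```text
22.2333 [ 614.6 -281.4  252.5] [ 0.4  0.  -1.8] [-0.45  0.48  1.49 -0.    1.17 -1.79] 13.18495230642089
22.2833 [ 614.1 -281.1  251.4] [-0.5  0.2 -2.8] [-0.45  0.48  1.49 -0.    1.17 -1.79] 13.033759114073609
```

View pics/k4.png

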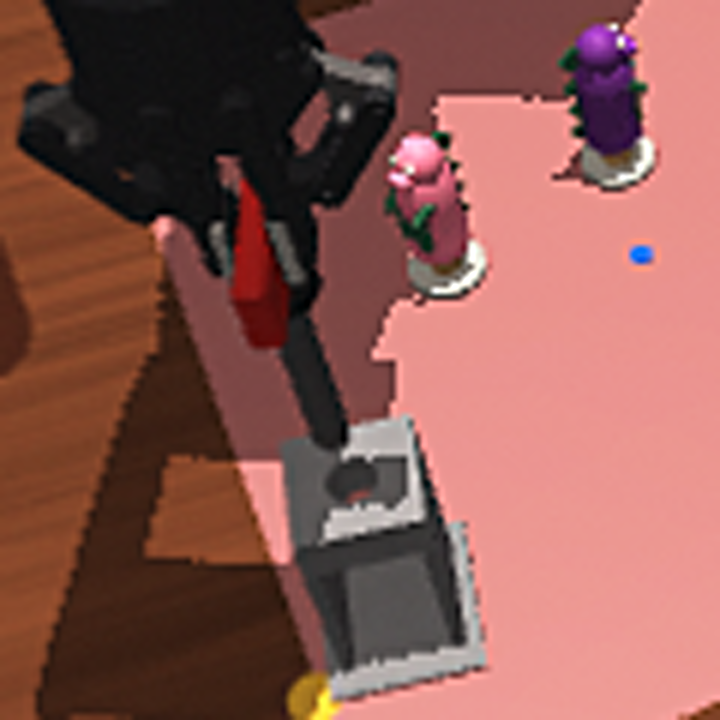

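View pics/k4t.png

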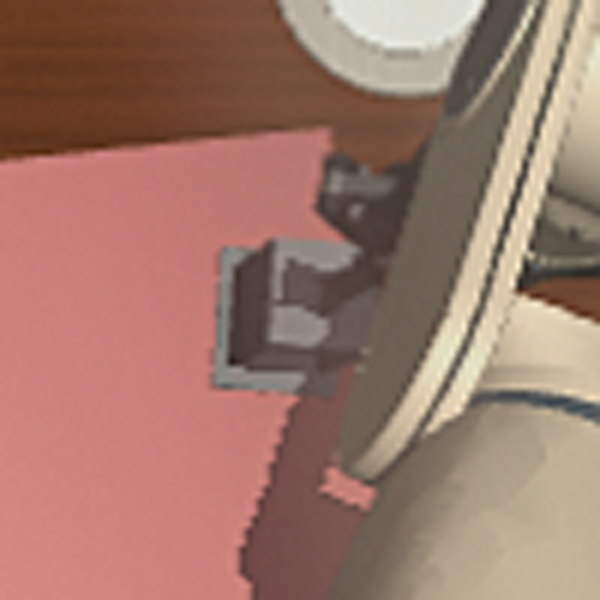

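```bash
python3 - <<'E'
from h import *;import pickle
p=pickle.load(open('pics/k4.pkl','rb'))
o=np.array((90,150))
for z in (138,141,200,238): print(z,(proj(p,np.array([614.3,-281.2,z]))-o+.5)*6)
print('hole',atz(p,90+352/6-.5,150+479/6-.5,110))
E
```

```text
138 [339.09065008 442.18756639]
141 [337.59174984 438.09022173]
200 [306.56997829 353.21255799]
238 [284.9014104  293.83781826]
hole [ 613.94628989 -281.44665247  110.        ]
```

carry_out:
  plan: "0.05 0.12 0 0 0 0.0194;0.1 0.24 0 0 0 0.0194;0.15 0.36 0 0 0 0.0194;0.2 0.48 0 0 0 0.0194;0.232 0.6 0 0 0 0.0194;0.232 0.7 0 0 0 0.0194;0.232 0.7 0 0 0 0.0194;0.232 0.7 0 0 0 0.0194"

```text
clock: 22.95
position: [672.1, -104.8, 250.4]
tcp_rot: [[-0.986, 0.168, -0.003], [0.168, 0.986, 0.0], [0.003, -0.0, -1.0]]
ft_force: [-0.6, -0.6, -3.4]
grip_width: 12.9
```

carry_out:
  plan: "0 0.12 0 0 0 0;0 0.24 0 0 0 0;0 0.36 0 0 0 0;0 0.48 0 0 0 0;0 0.6 0 0 0 0;0 0.68 0 0 0 0;0 0.716 0 0 0 0;0 0.716 0 0 0 0;0 0.716 -0.08 0 0 0;0 0.716 -0.16 0 0 0;0 0.716 -0.22 0 0 0;0 0.716 -0.26 0 0 0;0 0.716 -0.28 0 0 0;0 0.716 -0.28 0 0 0;0 0.716 -0.28 0 0 0;0 0.716 -0.28 0 0 0"

```text
clock: 24.28
position: [673.6, 72.2, 183.4]
tcp_rot: [[-0.985, 0.171, 0.002], [0.171, 0.985, 0.0], [-0.002, 0.0, -1.0]]
ft_force: [0.1, 0.3, -1.7]
grip_width: 12.7
```

```bash
python3 v.py l1 scene 240 330 150 250 7;python3 v.py l1t top 200 280 140 210 7;python3 -c "
from h import *
print(read_state()['tcp_rot'].round(4))" 
```

```text
24.3333 [673.6  72.4 183.5] [ 0.  -0.  -2.8] [ 0.09  0.55  1.54 -0.    1.05 -1.31] 12.611696574481455
24.3833 [673.5  72.5 183.5] [-0.2 -0.  -1.6] [ 0.09  0.55  1.54 -0.    1.05 -1.31] 12.706315907905903
[[-9.854e-01  1.702e-01  1.900e-03]
 [ 1.702e-01  9.854e-01  1.000e-04]
 [-1.800e-03  4.000e-04 -1.000e+00]]
```

View pics/l1.png

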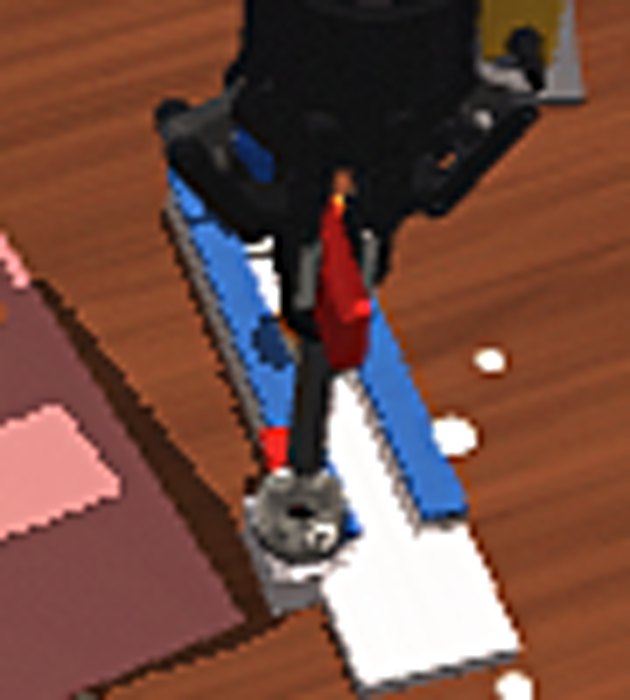

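View pics/l1t.png

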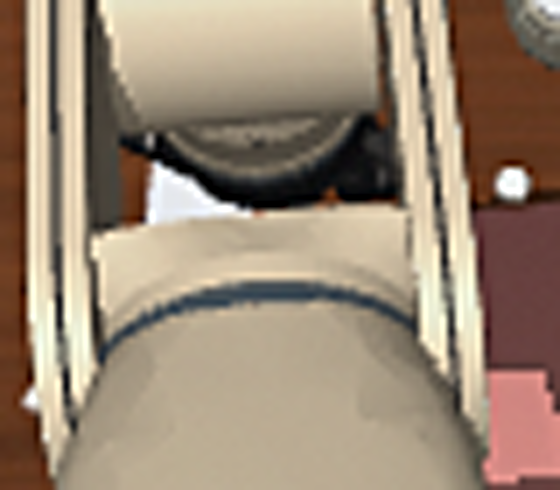

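carry_out:
  plan: "-0.0032 0 -0.04 0 0 0;-0.0032 0 -0.06 0 0 0;-0.0032 0 -0.076 0 0 0;-0.0032 0 -0.076 0 0 0;-0.0032 0 -0.076 0 0 0;-0.0032 0 -0.076 0 0 0"

```text
clock: 24.88
position: [672.1, 72.6, 163.3]
tcp_rot: [[-0.985, 0.17, 0.0], [0.17, 0.985, -0.0], [-0.0, 0.0, -1.0]]
ft_force: [-0.3, -0.5, -1.6]
grip_width: 13.0
```

```bash
python3 v.py l2 scene 265 305 190 240 14;python3 - <<'E'
from h import *;import pickle
p=pickle.load(open('pics/l2.pkl','rb'));o=np.array((265,190));k=14
im=cv2.imread('pics/l2.png')
x,y,z=read_state()['position'];print(x,y,z)
for (cx,cy,r,zz,col) in [(672.7,72.5,18,47,(0,255,255)),(x,y,7.5,z-113,(0,255,0)),(x,y,7.5,z-73,(255,255,0))]:
    pts=np.array([(proj(p,np.array([cx+r*np.cos(t),cy+r*np.sin(t),zz]))-o+.5)*k for t in np.linspace(0,6.28,40)]);cv2.polylines(im,[pts.astype(np.int32)],True,col,1)
cv2.imwrite('pics/l2o.png',np.hstack([im[:,:],cv2.imread('pics/l2.png')])[:600,:1120] if 0 else im)
E
```

```text
24.9333 [672.2  72.6 163.5] [-1.1  0.4 -1.6] [ 0.09  0.57  1.55  0.    1.02 -1.31] 12.845158801901055
672.211691907697 72.61304997196095 163.47043258003364
```

View pics/l2o.png

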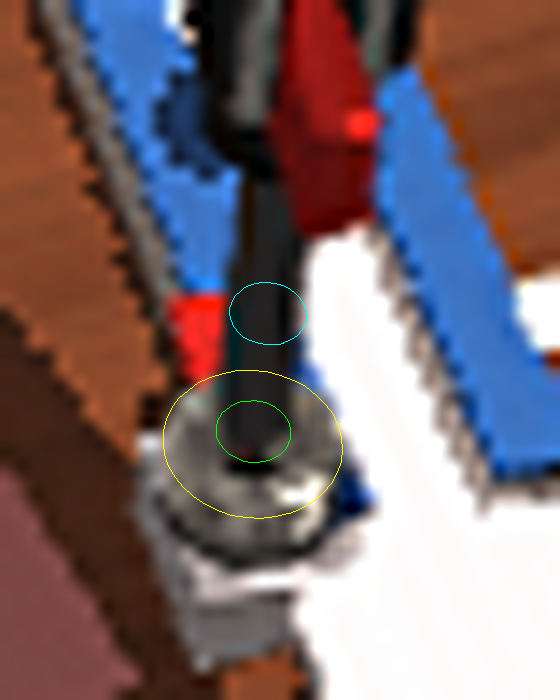

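View pics/l2.png

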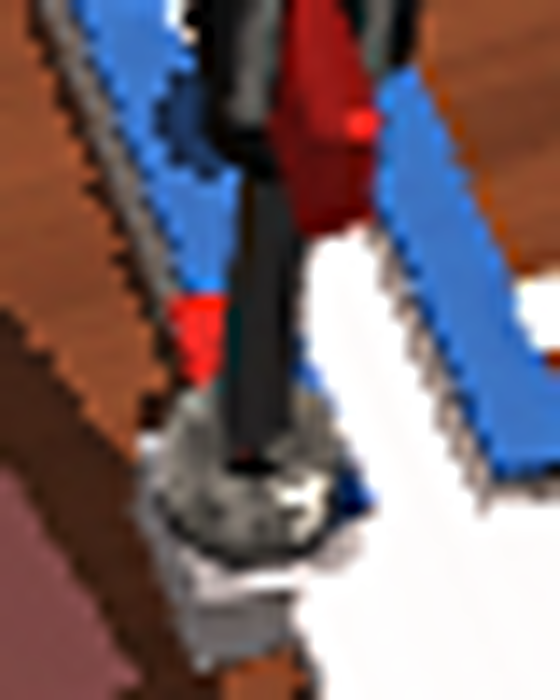

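carry_out:
  plan: "0.0012 0 -0.008 0 0 0;0.0012 0 -0.016 0 0 0;0.0012 0 -0.02 0 0 0;0.0012 0 -0.02 0 0 0"

```text
clock: 25.27
position: [672.1, 72.5, 157.9]
tcp_rot: [[-0.985, 0.17, -0.001], [0.17, 0.985, -0.0], [0.001, -0.0, -1.0]]
ft_force: [0.4, 0.5, -2.1]
grip_width: 12.7
```

carry_out:
  plan: "0 0 -0.004 0 0 0;0 0 -0.008 0 0 0;0 0 -0.012 0 0 0;0 0 -0.012 0 0 0"

```text
clock: 25.6
position: [672.5, 72.7, 155.3]
tcp_rot: [[-0.985, 0.17, 0.001], [0.17, 0.985, 0.0], [-0.0, 0.0, -1.0]]
ft_force: [0.3, 0.8, -1.9]
grip_width: 13.3
```

carry_out:
  plan: "0 0 -0.004 0 0 0;0 0 -0.008 0 0 0;0 0 -0.012 0 0 0;0 0 -0.012 0 0 0"

```text
clock: 25.93
position: [672.5, 72.6, 152.2]
tcp_rot: [[-0.985, 0.17, 0.0], [0.17, 0.985, 0.0], [-0.0, 0.0, -1.0]]
ft_force: [1.0, 0.7, -3.2]
grip_width: 13.2
```

```bash
python3 v.py l3 scene 265 305 190 240 12
```

```text
25.9833 [672.5  72.6 152.2] [ 2.2  0.6 -2.8] [ 0.09  0.59  1.56  0.    1.   -1.31] 13.37806072548794
```

View pics/l3.png

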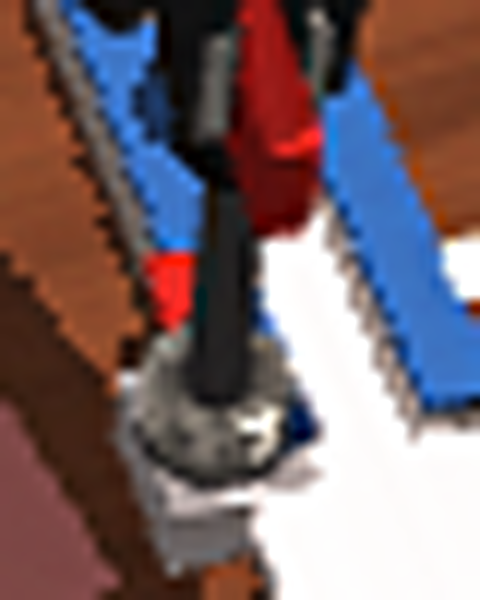

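carry_out:
  plan: "0 0 -0.006 0 0 0;0 0 -0.012 0 0 0;0 0 -0.018 0 0 0;0 0 -0.024 0 0 0;0 0 -0.028 0 0 0;0 0 -0.028 0 0 0"

```text
clock: 26.48
position: [672.4, 72.6, 145.1]
tcp_rot: [[-0.985, 0.17, 0.0], [0.17, 0.985, 0.0], [-0.0, 0.0, -1.0]]
ft_force: [2.1, 1.4, -2.8]
grip_width: 12.5
```

carry_out:
  plan: "0 0 -0.004 0 0 0;0 0 -0.006 0 0 0;0 0 -0.006 0 0 0"

```text
clock: 26.73
position: [672.8, 72.6, 144.9]
tcp_rot: [[-0.985, 0.17, 0.001], [0.17, 0.985, 0.0], [-0.001, 0.0, -1.0]]
ft_force: [0.4, 0.9, 5.1]
grip_width: 13.2
```

```bash
python3 v.py l4 scene 265 305 190 240 12;python3 -c "
from h import *
print(read_state()['moment'])"
```

```text
26.7833 [672.8  72.6 144.9] [0.3 0.9 4.8] [ 0.09  0.59  1.56  0.    0.98 -1.31] 12.900952335876616
[ 0.38993716 -0.06573044 -0.01069427]
```

View pics/l4.png

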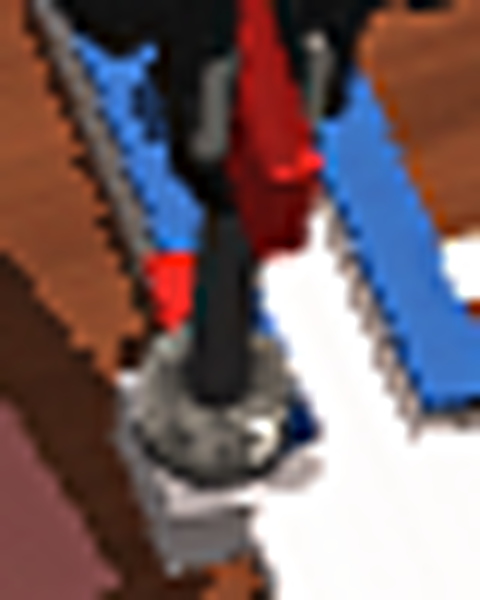

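carry_out:
  plan: "0 0 0 0 0 -0.02;0 0 0 0 0 -0.04;0 0 0 0 0 -0.06;0 0 0 0 0 -0.08;0 0 0 0 0 -0.1;0 0 0 0 0 -0.12;0 0 0 0 0 -0.14;0 0 0 0 0 -0.16;0 0 0 0 0 -0.16"

```text
clock: 27.53
position: [672.8, 72.7, 144.9]
tcp_rot: [[-0.78, 0.626, 0.001], [0.626, 0.78, 0.0], [-0.001, 0.001, -1.0]]
ft_force: [0.2, 0.6, 5.0]
grip_width: 13.1
```

```bash
python3 v.py l5 scene 255 335 170 250 8;python3 -c "
from h import *
print(read_state()['moment'])"
```

```text
27.5833 [672.8  72.7 144.9] [-0.   1.4  5. ] [ 0.09  0.59  1.56  0.    0.98 -0.81] 13.08926542080369
[ 0.49419261 -0.05840696 -0.0131809 ]
```

View pics/l5.png

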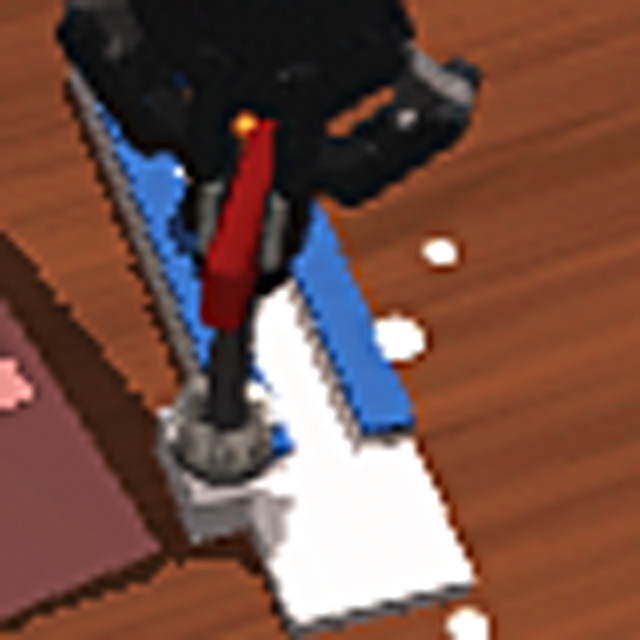

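carry_out:
  plan: "0 0 0 0 0 -0.02;0 0 0 0 0 -0.04;0 0 0 0 0 -0.06;0 0 0 0 0 -0.08;0 0 0 0 0 -0.1;0 0 0 0 0 -0.12;0 0 0 0 0 -0.14;0 0 0 0 0 -0.16;0 0 0 0 0 -0.18;0 0 0 0 0 -0.2;0 0 0 0 0 -0.22;0 0 0 0 0 -0.24;0 0 0 0 0 -0.26;0 0 0 0 0 -0.28;0 0 0 0 0 -0.3;0 0 0 0 0 -0.3;0 0 0 0 0 -0.3"

```text
clock: 29.0
position: [672.4, 72.8, 144.9]
tcp_rot: [[0.045, 0.999, 0.0], [0.999, -0.045, 0.0], [0.0, 0.0, -1.0]]
ft_force: [-0.3, 1.7, 5.7]
grip_width: 12.9
```

```bash
python3 v.py l6 scene 255 335 170 250 8;python3 -c "
from h import *
print(read_state()['moment'])"
```

```text
29.05 [672.4  72.8 144.9] [-0.8  1.9  6. ] [0.09 0.59 1.56 0.   0.98 0.13] 13.040256694479998
[0.54821453 0.24529315 0.00595309]
```

View pics/l6.png

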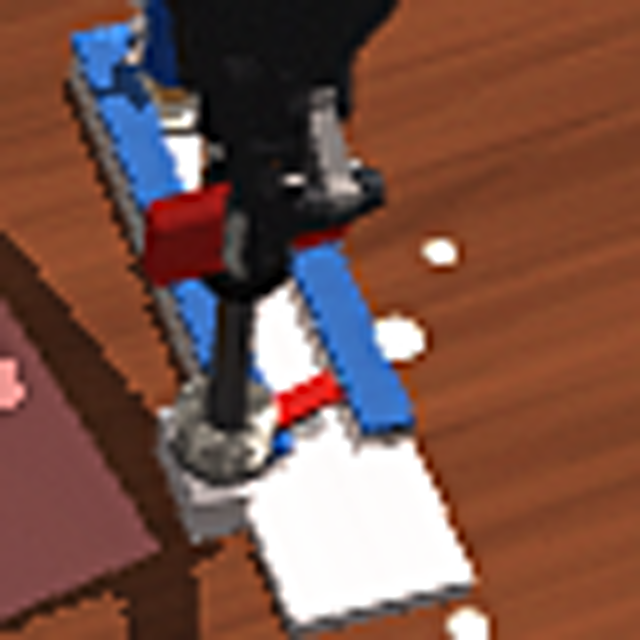

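```bash
python3 - <<'E'
from h import *;import pickle
p=pickle.load(open('pics/l6.pkl','rb'));f=p['frame'].astype(float)
k=(f[:,:,2]>1.9*np.maximum(f[:,:,1],f[:,:,0]))&(f[:,:,2]>120);k[:214]=0;k[226:]=0;k[:,:285]=0;k[:,:]&=(np.arange(512)<302)[None]
v,u=np.nonzero(k);w=np.array([atz(p,a,b,32) for a,b in zip(u,v)]);m=w.mean(0);print(len(u),m)
d=m[:2]-[672.7,72.5];print('lat',3.053-np.arctan2(d[1],d[0]),np.hypot(*d))
E
```

```text
30 [668.0815042  109.08676937  32.        ]
lat 1.3566338065729249 36.877122942126704
```

carry_out:
  plan: "0 0 0 0 0 -0.01;0 0 0 0 0 -0.02;0 0 0 0 0 -0.03;0 0 0 0 0 -0.03;0 0 0 0 0 -0.03"

```text
clock: 29.47
position: [672.4, 72.8, 144.9]
tcp_rot: [[0.138, 0.99, 0.0], [0.99, -0.138, 0.0], [0.0, 0.0, -1.0]]
ft_force: [-1.1, 2.1, 6.6]
grip_width: 12.8
```

```bash
python3 v.py l7 scene 255 335 170 250 8;python3 - <<'E'
from h import *;import pickle
print(read_state()['moment'])
p=pickle.load(open('pics/l7.pkl','rb'));f=p['frame'].astype(float)
k=(f[:,:,2]>1.9*np.maximum(f[:,:,1],f[:,:,0]))&(f[:,:,2]>120);k[:214]=0;k[226:]=0;k[:,:285]=0;k[:,:]&=(np.arange(512)<302)[None]
v,u=np.nonzero(k);w=np.array([atz(p,a,b,32) for a,b in zip(u,v)]);m=w.mean(0);print(len(u),m)
d=m[:2]-[672.7,72.5];print('lat',3.053-np.arctan2(d[1],d[0]),np.hypot(*d))
E
```

```text
29.5167 [672.4  72.8 144.9] [-1.6  1.7  7.1] [0.09 0.59 1.56 0.   0.98 0.23] 12.921746207206866
[0.50814466 0.2600619  0.01519668]
32 [671.46002271 107.98556019  32.        ]
lat 1.4472747338244225 35.50721794127564
```

carry_out:
  plan: "0 0 0.03 0 0 0;0 0 0.06 0 0 0;0 0 0.09 0 0 0;0 0 0.15 0 0 0;0 0 0.25 0 0 0;0 0 0.35 0 0 0;0 0 0.434 0 0 0;0 0 0.434 0 0 0;0 0 0.434 0 0 0"

```text
clock: 30.27
position: [672.6, 72.3, 253.8]
tcp_rot: [[0.139, 0.99, 0.002], [0.99, -0.139, -0.0], [0.0, 0.002, -1.0]]
ft_force: [-0.1, 0.5, -2.1]
grip_width: 13.3
```

carry_out:
  plan: "-0.05 -0.12 0 0 0 0.03;-0.1 -0.24 0 0 0 0.06;-0.15 -0.36 0 0 0 0.09;-0.2 -0.48 0 0 0 0.12;-0.23 -0.6 0 0 0 0.15;-0.23 -0.7 0 0 0 0.18;-0.23 -0.7 0 0 0 0.21;-0.23 -0.7 0 0 0 0.24;-0.23 -0.7 0 0 0 0.27;-0.23 -0.7 0 0 0 0.3;-0.23 -0.7 0 0 0 0.33;-0.23 -0.7 0 0 0 0.36;-0.23 -0.7 0 0 0 0.39;-0.23 -0.7 0 0 0 0.42;-0.23 -0.7 0 0 0 0.45;-0.23 -0.7 0 0 0 0.4706;-0.23 -0.7 0 0 0 0.4706;-0.23 -0.7 0 0 0 0.4706"

```text
clock: 31.77
position: [613.8, -102.4, 250.8]
tcp_rot: [[-0.973, 0.232, -0.003], [0.232, 0.973, 0.0], [0.003, -0.0, -1.0]]
ft_force: [0.0, -0.1, -1.4]
grip_width: 12.9
```

carry_out:
  plan: "0 -0.12 0 0 0 0;0 -0.24 0 0 0 0;0 -0.36 0 0 0 0;0 -0.48 0 0 0 0;0 -0.6 0 0 0 0;0 -0.68 0 0 0 0;0 -0.716 0 0 0 0;0 -0.716 0 0 0 0;0 -0.716 0 0 0 0;0 -0.716 0 0 0 0;0 -0.716 0 0 0 0;0 -0.716 0 0 0 0"

```text
clock: 32.77
position: [615.0, -280.1, 252.4]
tcp_rot: [[-0.974, 0.229, -0.0], [0.229, 0.974, 0.0], [0.0, 0.0, -1.0]]
ft_force: [0.1, -0.4, -2.4]
grip_width: 12.9
```

```bash
python3 v.py m1 scene 90 210 150 270 6;python3 -c "
from h import *
print(read_state()['tcp_rot'].round(4))
p=snap('scene','m1f')"
```

```text
32.8167 [ 615.  -280.3  252.5] [ 0.8  1.2 -2.4] [-0.45  0.48  1.49  0.    1.17 -1.79] 13.32247994034431
[[-9.735e-01  2.287e-01  1.000e-04]
 [ 2.287e-01  9.735e-01  1.000e-04]
 [-0.000e+00  1.000e-04 -1.000e+00]]
```

View pics/m1.png

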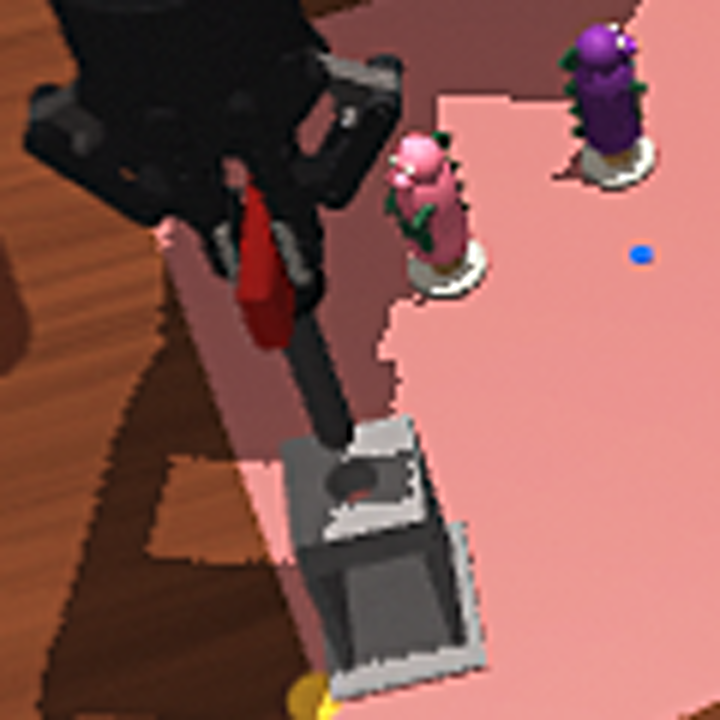

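View pics/m1f.png

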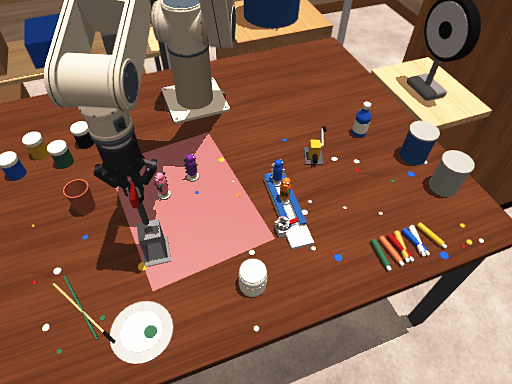

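carry_out:
  plan: "0 0 -0.04 0 0 0;0 0 -0.07 0 0 0;0 0 -0.09 0 0 0;0 0 -0.09 0 0 0;0 0 -0.09 0 0 0;0 0 -0.09 0 0 0"

```text
clock: 33.37
position: [614.9, -281.6, 229.8]
tcp_rot: [[-0.973, 0.23, -0.0], [0.23, 0.973, 0.0], [0.0, 0.0, -1.0]]
ft_force: [-0.5, 0.5, -2.3]
grip_width: 12.9
```

```bash
python3 v.py m2 scene 120 180 190 260 9
```

```text
33.4167 [ 615.  -281.6  230. ] [ 0.5  0.1 -2.5] [-0.45  0.5   1.51 -0.    1.13 -1.79] 12.720868399698578
```

View pics/m2.png

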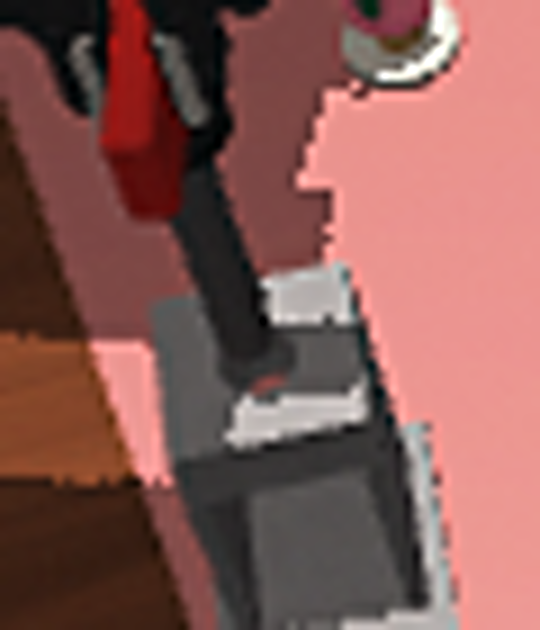

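carry_out:
  plan: "0 0 -0.02 0 0 0;0 0 -0.04 0 0 0;0 0 -0.06 0 0 0;0 0 -0.08 0 0 0;0 0 -0.1 0 0 0;0 0 -0.12 0 0 0;0 0 -0.12 0 0 0"

```text
clock: 34.0
position: [614.1, -281.1, 198.3]
tcp_rot: [[-0.973, 0.23, -0.002], [0.23, 0.973, 0.001], [0.002, 0.0, -1.0]]
ft_force: [0.3, 0.3, -3.8]
grip_width: 13.3
```

carry_out:
  plan: "0 0 -0.04 0 0 0;0 0 -0.08 0 0 0;0 0 -0.12 0 0 0;0 0 -0.16 0 0 0;0 0 -0.2 0 0 0;0 0 -0.24 0 0 0;0 0 -0.27 0 0 0;0 0 -0.29 0 0 0;0 0 -0.3 0 0 0;0 0 -0.3 0 0 0;0 0 -0.3 0 0 0"

```text
clock: 34.92
position: [615.0, -281.6, 125.1]
tcp_rot: [[-0.973, 0.23, 0.0], [0.23, 0.973, -0.0], [-0.0, -0.0, -1.0]]
ft_force: [0.1, -0.3, -1.3]
grip_width: 12.8
```

carry_out:
  plan: "0 0 -0.004 0 0 0;0 0 -0.006 0 0 0;0 0 -0.008 0 0 0;0 0 -0.008 0 0 0;0 0 -0.008 0 0 0"

```text
clock: 35.33
position: [615.0, -281.5, 123.1]
tcp_rot: [[-0.973, 0.23, 0.0], [0.23, 0.973, -0.0], [-0.0, -0.0, -1.0]]
ft_force: [-0.3, -0.2, -0.4]
grip_width: 12.7
```

carry_out:
  plan: "0 0 0 0 0 0;0 0 0 0 0 0;0 0 0 0 0 0;0 0 0 0 0 0;0 0 0 0 0 0;0 0 0 0 0 0;0 0 0 0 0 0"
  fingers: 0.75

```text
clock: 35.92
position: [614.8, -281.4, 122.8]
tcp_rot: [[-0.973, 0.23, 0.0], [0.23, 0.973, -0.0], [-0.0, -0.0, -1.0]]
ft_force: [-0.3, 0.7, -1.1]
grip_width: 64.2
```

carry_out:
  plan: "0 0 0.08 0 0 0;0 0 0.16 0 0 0;0 0 0.24 0 0 0;0 0 0.36 0 0 0;0 0 0.5 0 0 0;0 0 0.5 0 0 0;0 0 0.5 0 0 0"

```text
clock: 36.5
position: [616.1, -282.1, 250.7]
tcp_rot: [[-0.973, 0.23, 0.005], [0.23, 0.973, -0.002], [-0.005, -0.001, -1.0]]
ft_force: [0.3, 0.5, -0.0]
grip_width: 64.0
```

```bash
python3 v.py m3 scene 90 210 150 270 6
```

```text
36.55 [ 615.  -281.5  248.5] [ 0.4  0.4 -0.4] [-0.45  0.48  1.49  0.    1.16 -1.79] 64.42746832675884
```

View pics/m3.png

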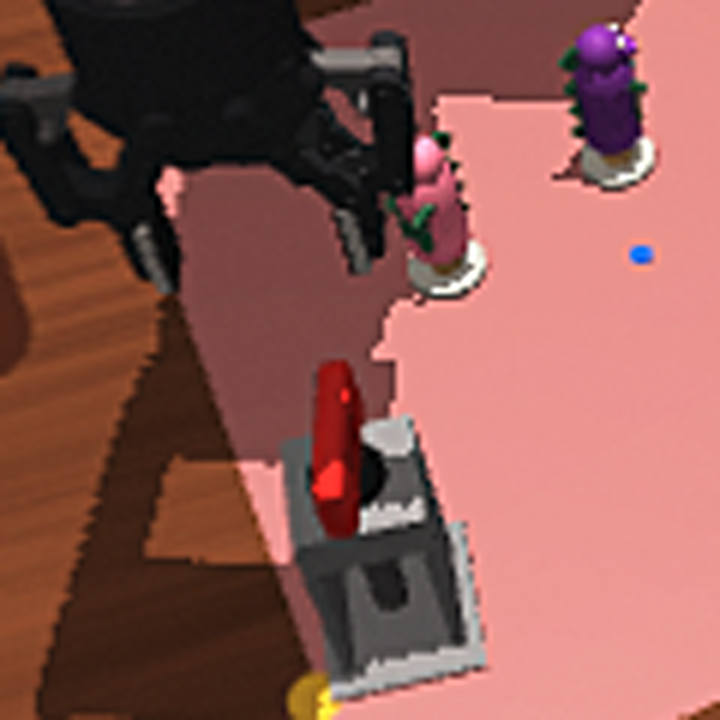

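```bash
python3 - <<'E'
from h import *;import pickle
ims=[]
for n,o,s,k in [('scene',(250,140),(90,115),5),('top',(140,150),(110,115),5)]:
    p=imaging.camera(n);pickle.dump(p,open(f'pics/n_{n}.pkl','wb'))
    ims.append(cv2.resize(p['frame'][o[1]:o[1]+s[1],o[0]:o[0]+s[0]],None,fx=4,fy=4,interpolation=cv2.INTER_CUBIC))
    for l in ['roller','fan_switch']:
        for r in nets.find_in(p,l)[:2]: print(n,l,r['at'],r['p'])
cv2.imwrite('pics/n1.png',np.hstack(ims))
P=pickle.load(open('P0.pkl','rb'))
a=cv2.resize(P['top']['frame'][230:270,145:195],None,fx=8,fy=8,interpolation=cv2.INTER_CUBIC)
b=cv2.resize(P['scene']['frame'][120:170,295:335],None,fx=8,fy=8,interpolation=cv2.INTER_CUBIC)
cv2.imwrite('pics/n2.png',np.hstack([cv2.copyMakeBorder(a,0,80,0,0,0),b]))
E
```

```text
scene fan_switch [453.4, 285.2, 28.4] 0.7
scene fan_switch [513.8, 120.8, 76.4] 0.52
top roller [400.9, 333.6, 74.5] 0.51
top fan_switch [431.8, 292.2, 31.7] 0.85
```

View pics/n1.png

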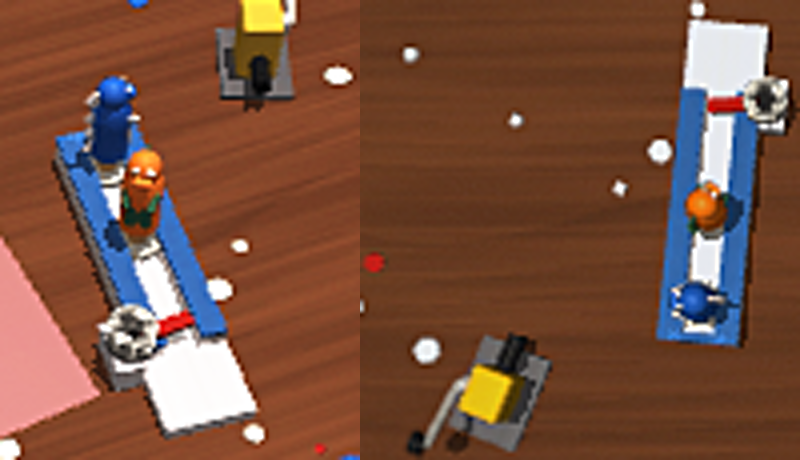

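View pics/n2.png

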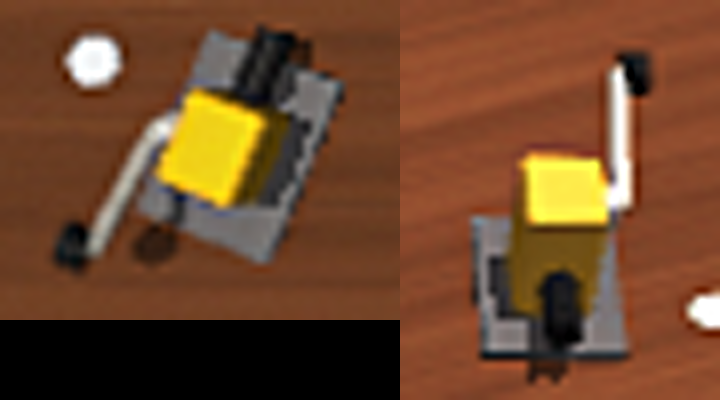

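```bash
python3 - <<'E'
from h import *;import pickle
P=pickle.load(open('P0.pkl','rb'))
print(atz(P['top'],153.5,260.1,78),atz(P['scene'],323.9,128.5,76))
# housing top corners z=62, top view
for uv in [(193,90),(270,105),(235,208),(160,178)]: print(atz(P['top'],145+uv[0]/8-.5,230+uv[1]/8-.5,62)[:2])
# lever ends
print(atz(P['top'],145+165/8-.5,230+125/8-.5,50)[:2],atz(P['top'],145+95/8-.5,230+250/8-.5,72)[:2])
E
```

```text
[396.26477627 342.85844782  78.        ] [393.51053028 344.58201455  76.        ]
[456.39613596 300.28011255]
[450.46021051 269.50647936]
[410.0489419  282.62679894]
[421.79699278 312.64945619]
[442.59150789 313.90308084] [394.02088964 335.30364671]
```

carry_out:
  plan: "-0.05 0.14 0 0 0 0;-0.1 0.28 0 0 0 0;-0.15 0.42 0 0 0 0;-0.2 0.56 0 0 0 0;-0.25 0.7 0 0 0 0;-0.3 0.85 0 0 0 0;-0.3 0.85 0 0 0 0"
  fingers: 0

```text
clock: 37.43
position: [536.8, -63.9, 247.0]
tcp_rot: [[-0.974, 0.227, -0.003], [0.227, 0.974, 0.002], [0.004, 0.001, -1.0]]
ft_force: [-0.4, 0.2, 0.0]
grip_width: 0.3
```

carry_out:
  plan: "-0.05 0.14 0 0 0 0;-0.1 0.28 0 0 0 0;-0.15 0.42 0 0 0 0;-0.2 0.56 0 0 0 0;-0.25 0.7 0 0 0 0;-0.3 0.85 0 0 0 0;-0.3 0.85 0 0 0 0;-0.3 0.85 0 0 0 0"

```text
clock: 38.1
position: [464.1, 145.2, 247.5]
tcp_rot: [[-0.974, 0.226, -0.0], [0.226, 0.974, -0.0], [0.0, -0.0, -1.0]]
ft_force: [0.5, 0.3, 0.1]
grip_width: -0.0
```

carry_out:
  plan: "-0.05 0.14 0 0 0 0;-0.1 0.28 0 0 0 0;-0.15 0.42 0 0 0 0;-0.2 0.56 0 0 0 0;-0.25 0.7 0 0 0 0;-0.292 0.806 0 0 0 0;-0.292 0.806 0 0 0 0;-0.292 0.806 -0.15 0 0 0;-0.292 0.806 -0.3 0 0 0;-0.292 0.806 -0.45 0 0 0;-0.292 0.806 -0.56 0 0 0;-0.292 0.806 -0.56 0 0 0;-0.292 0.806 -0.56 0 0 0;-0.292 0.806 -0.56 0 0 0"

```text
clock: 39.27
position: [393.3, 345.0, 109.0]
tcp_rot: [[-0.973, 0.231, 0.001], [0.231, 0.973, 0.001], [-0.001, 0.001, -1.0]]
ft_force: [0.6, 0.4, 0.1]
grip_width: 0.2
```

```bash
python3 v.py r1 scene 280 380 80 180 6;python3 v.py r1t top 130 210 210 290 6
```

```text
39.3167 [393.4 345.5 109.6] [-0.2  0.5  0.9] [ 0.7   0.46  1.93 -0.    0.75 -0.64] -0.11430501431535973
39.3667 [393.4 345.7 109.8] [-0.1  0.6  0.3] [ 0.7   0.46  1.93 -0.    0.75 -0.64] 0.09450479013404038
```

View pics/r1.png

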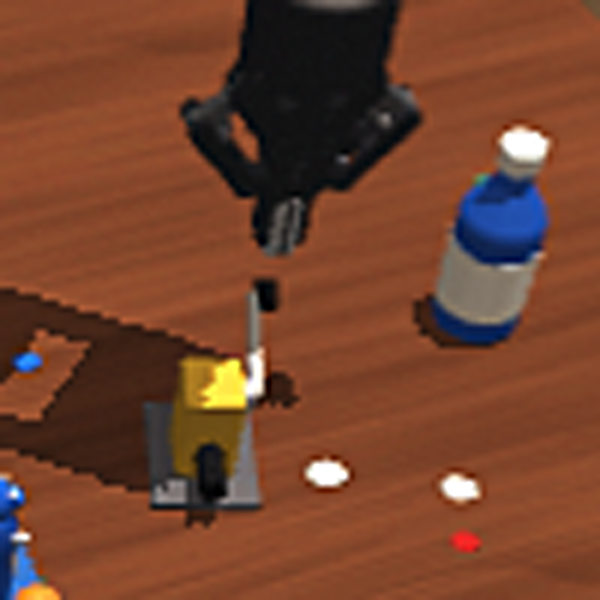

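View pics/r1t.png

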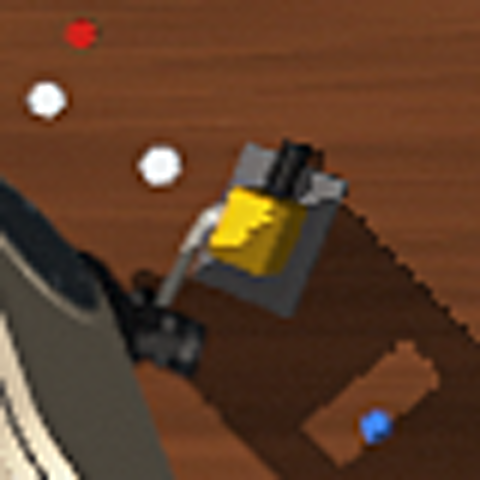

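```bash
python3 - <<'E'
from h import *;import pickle
p=pickle.load(open('pics/r1.pkl','rb'))
for z in (109.8,85,76): print((proj(p,np.array([393.4,345.7,z]))-[280,80]+.5)*6)
print(atz(p,280+265/6-.5,80+294/6-.5,76))
E
```

```text
[277.59089964 246.59740779]
[270.57727215 281.1363876 ]
[268.08257813 293.41708924]
[393.24081569 343.84196305  76.        ]
```

carry_out:
  plan: "0 -0.006 -0.06 0 0 0;0 -0.006 -0.1 0 0 0;0 -0.006 -0.13 0 0 0;0 -0.006 -0.16 0 0 0;0 -0.006 -0.18 0 0 0;0 -0.006 -0.2 0 0 0;0 -0.006 -0.208 0 0 0;0 -0.006 -0.208 0 0 0;0 -0.006 -0.208 0 0 0;0 -0.006 -0.208 0 0 0"

```text
clock: 40.2
position: [391.8, 343.7, 56.0]
tcp_rot: [[-0.973, 0.23, 0.0], [0.23, 0.973, 0.0], [-0.0, 0.0, -1.0]]
ft_force: [-1.9, 2.1, 3.5]
grip_width: 0.0
```

```bash
python3 v.py r2 scene 290 350 110 170 9
```

```text
40.25 [391.8 343.6  56. ] [-2.   0.7  3.3] [ 0.7   0.55  1.95  0.    0.64 -0.64] -0.21738315401055985
```

View pics/r2.png

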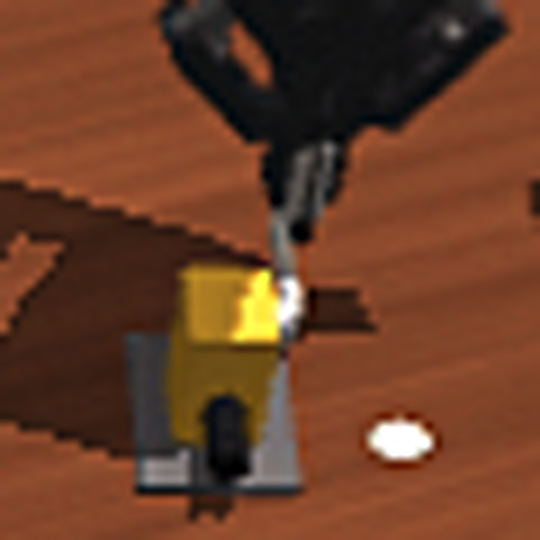

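carry_out:
  plan: "0 0 -0.012 0 0 0;0 0 -0.012 0 0 0;0 0 -0.012 0 0 0;0 0 -0.012 0 0 0"

```text
clock: 40.58
position: [392.0, 343.7, 52.9]
tcp_rot: [[-0.973, 0.23, 0.0], [0.23, 0.973, 0.0], [-0.0, 0.0, -1.0]]
ft_force: [-1.4, 1.6, 3.2]
grip_width: 0.0
```

carry_out:
  plan: "0 0 0.06 0 0 0;0 0 0.12 0 0 0;0 0 0.2 0 0 0;0 0 0.32 0 0 0;0 0 0.46 0 0 0;0 0 0.6 0 0 0;0 0 0.7 0 0 0;0 0 0.7 0 0 0;0 0 0.7 0 0 0;0 0 0.7 0 0 0"

```text
clock: 41.42
position: [391.5, 343.0, 227.1]
tcp_rot: [[-0.973, 0.23, -0.001], [0.23, 0.973, -0.001], [0.0, -0.001, -1.0]]
ft_force: [-0.3, -1.2, -0.1]
grip_width: 0.2
```

```bash
python3 - <<'E'
from h import *
ps=imaging.camera('scene');pt=imaging.camera('top')
a=cv2.resize(ps['frame'][110:270,110:345],None,fx=3.2,fy=3.2,interpolation=cv2.INTER_CUBIC);cv2.imwrite('pics/z1.png',a)
cv2.imwrite('pics/z2.png',cv2.resize(pt['frame'][130:280,130:400],None,fx=2.9,fy=2.9,interpolation=cv2.INTER_CUBIC))
for l in ('roller',):
  for p in (ps,pt): print(nets.find_in(p,l))
s=read_state();print(s['clock'],s['position'],s['ft_force'])
E
```

```text
[]
[{'at': [384.6, -463.3, 50.3], 'p': 0.45}]
41.6167 [391.23641706 342.97770054 226.38159828] [-0.37958009  0.24704734 -0.21216097]
```

View pics/z1.png

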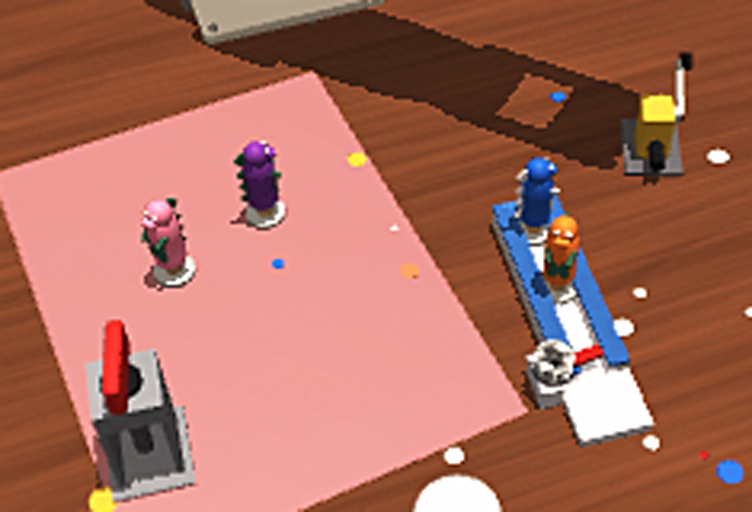

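View pics/z2.png

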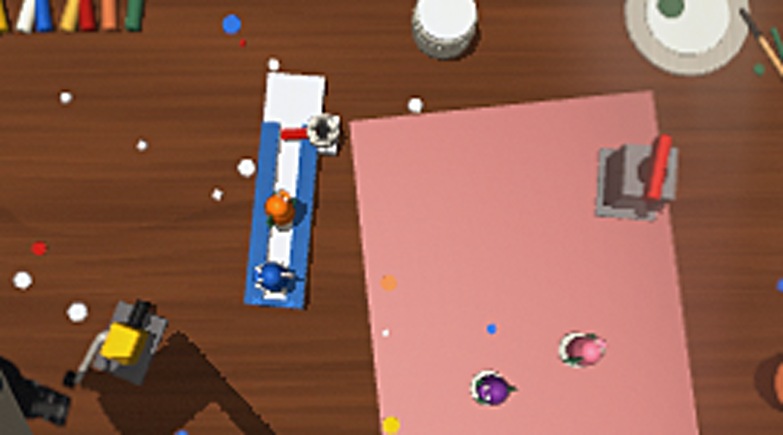

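```bash
python3 -c "
from h import *
print(job.hand_in())"
```

```text
the job is handed in; nothing more can be done
None
```

The job is handed in at about 42 s of the 210 s allowed. `hand_in` reports no verdict, so what follows comes from my own checks.

- **Figures:** Only blue (figure3) and orange (figure4) were on the bench. The pink and purple ones are look-alikes and were left alone. I slid both figures in under the lips, and in the last pictures they stand upright, well behind the latch arm.
- **Latch:** The key bottomed in the socket about 15 mm down, where expected. I turned the screw clockwise to roughly 1.45 rad as measured in the picture, good to perhaps ±0.1, against the 1.25 needed. I did not drive it against the stop. The fingers stayed more than 90 mm above the arm.
- **Key:** It hangs upright and released in its stand, at the same gripper position I took it from.
- **Fan switch:** I pressed the roller about 29 and then 32 mm down, past the 23 mm click, at 3 to 4 N. The lever sprang back and the arm is clear of everything. I could not read the click directly.
- **Bottle, tin and pot:** I never went near them. The last close-ups show the tin and part of the pot unmoved, but not the bottle, which was last seen standing in place before the press.

The last check that disagreed was the roller network, which found nothing in the scene view and pointed at the brush pot in the top view. I went by the pictures instead, which show the lever at rest.

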